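# Close the parts tubs and hang them on the rack

### The job

Close every tub of brass fittings on the bench: put a lid on it and press the lid down until it has snapped fully home all round under its spring clips. Only when its lid is home, lift the tub by the lid's handle and hang it by that handle on the rack, the bar resting across both prongs of a hook, one tub per hook; leave the caliper and the loose fittings where they are.

Things in the scene. Friction and masses are not known exactly. Their poses are not given: they have to be found in the camera images.
- tub1: open round grey plastic tub of brass fittings; 100 mm outer diameter, 80 mm high, 4 mm wall, about 0.25 kg with its clips. Origin: centre of its underside, z up out of the mouth. Three spring-steel clips stand evenly round it, the first at +x, 17 mm above the rim, 61 mm from the axis. Up to three alike; None if absent today. Any lid fits any tub at any yaw
- tub2: open round grey plastic tub of brass fittings; 100 mm outer diameter, 80 mm high, 4 mm wall, about 0.25 kg with its clips. Origin: centre of its underside, z up out of the mouth. Three spring-steel clips stand evenly round it, the first at +x, 17 mm above the rim, 61 mm from the axis. Up to three alike; None if absent today. Any lid fits any tub at any yaw
- tub3: open round grey plastic tub of brass fittings; 100 mm outer diameter, 80 mm high, 4 mm wall, about 0.25 kg with its clips. Origin: centre of its underside, z up out of the mouth. Three spring-steel clips stand evenly round it, the first at +x, 17 mm above the rim, 61 mm from the axis. Up to three alike; None if absent today. Any lid fits any tub at any yaw
- tub1_mouth (a point): centre of the mouth at rim height, 80 mm above tub1's origin. A lid laid on rests on the clip noses, 12 mm proud (lid origin 70 mm above the tub's); 10 to 20 N down on its handle makes the clips snap over its edge, the plate down on the rim (lid origin 58 mm above the tub's). The clips then carry the tub when it is lifted by the lid; they let go at about 12 N of pull
- tub2_mouth (a point): centre of the mouth at rim height, 80 mm above tub2's origin. A lid laid on rests on the clip noses, 12 mm proud (lid origin 70 mm above the tub's); 10 to 20 N down on its handle makes the clips snap over its edge, the plate down on the rim (lid origin 58 mm above the tub's). The clips then carry the tub when it is lifted by the lid; they let go at about 12 N of pull
- tub3_mouth (a point): centre of the mouth at rim height, 80 mm above tub3's origin. A lid laid on rests on the clip noses, 12 mm proud (lid origin 70 mm above the tub's); 10 to 20 N down on its handle makes the clips snap over its edge, the plate down on the rim (lid origin 58 mm above the tub's). The clips then carry the tub when it is lifted by the lid; they let go at about 12 N of pull
- lid1: round grey lid 104 mm across, 6 mm thick, bevelled below, 70 g, one of three alike (one may be left over). Below it a tapered plug 22 mm deep (72 mm across at its foot, 89 at its top) guides it into the 92 mm mouth; above it an arched steel carrying handle. It stands on its plug, handle up. Origin: centre of the plug's underside, z up; the handle bar runs along y
- lid2: round grey lid 104 mm across, 6 mm thick, bevelled below, 70 g, one of three alike (one may be left over). Below it a tapered plug 22 mm deep (72 mm across at its foot, 89 at its top) guides it into the 92 mm mouth; above it an arched steel carrying handle. It stands on its plug, handle up. Origin: centre of the plug's underside, z up; the handle bar runs along y
- lid3: round grey lid 104 mm across, 6 mm thick, bevelled below, 70 g, one of three alike (one may be left over). Below it a tapered plug 22 mm deep (72 mm across at its foot, 89 at its top) guides it into the 92 mm mouth; above it an arched steel carrying handle. It stands on its plug, handle up. Origin: centre of the plug's underside, z up; the handle bar runs along y
- lid1_bar (a point): centre of the handle bar of lid1, the point to grip, 73 mm above the lid's origin; axes as lid1. Rigid square bar 10 by 10 mm, 92 mm long along y, on two end uprights 76 mm apart inside; 40 mm free between bar and lid plate. The fingers close on it along x; 30 to 60 N of grip is plenty
- lid2_bar (a point): centre of the handle bar of lid2, the point to grip, 73 mm above the lid's origin; axes as lid2. Rigid square bar 10 by 10 mm, 92 mm long along y, on two end uprights 76 mm apart inside; 40 mm free between bar and lid plate. The fingers close on it along x; 30 to 60 N of grip is plenty
- lid3_bar (a point): centre of the handle bar of lid3, the point to grip, 73 mm above the lid's origin; axes as lid3. Rigid square bar 10 by 10 mm, 92 mm long along y, on two end uprights 76 mm apart inside; 40 mm free between bar and lid plate. The fingers close on it along x; 30 to 60 N of grip is plenty
- rack: grey steel rack bolted to the bench: a 420 mm rail on two posts, 203 mm high at its highest, carrying three two-pronged hooks 145 mm apart that point towards the robot (the rack's -x). Origin on the bench below the middle hook's seat; x from the hooks to the rail, y along the rail, z up. Nothing of it stands above the rail or the prong tips (211 mm)
- hook1 (a point): seat of the +y hook: where a bar's centre lies when it rests across both prongs, along the rack's y, 200 mm above the bench. Prongs: two 8 mm rods along the rack's x, 51 mm apart (43 mm free between for the fingers), from the rail 80 mm behind (+x) to tips 36 mm in front (-x) that turn up 16 mm: bring the bar in from the front (-x), 20 mm or more above the seat
- hook2 (a point): seat of the middle hook: where a bar's centre lies when it rests across both prongs, along the rack's y, 200 mm above the bench. Prongs: two 8 mm rods along the rack's x, 51 mm apart (43 mm free between for the fingers), from the rail 80 mm behind (+x) to tips 36 mm in front (-x) that turn up 16 mm: bring the bar in from the front (-x), 20 mm or more above the seat
- hook3 (a point): seat of the -y hook: where a bar's centre lies when it rests across both prongs, along the rack's y, 200 mm above the bench. Prongs: two 8 mm rods along the rack's x, 51 mm apart (43 mm free between for the fingers), from the rail 80 mm behind (+x) to tips 36 mm in front (-x) that turn up 16 mm: bring the bar in from the front (-x), 20 mm or more above the seat
- caliper: steel caliper lying flat on the bench, 200 mm long, 12 mm thick at most; bystander, not to be disturbed. Origin mid-beam, x along the beam
- fitting1: loose brass fitting, 42 mm square body, 48 mm high with its round neck; bystander. Origin: centre of its underside
- fitting2: loose brass fitting, 42 mm square body, 48 mm high with its round neck; bystander. Origin: centre of its underside

How it is judged:
By the outcome, as a careful person would: the job done as asked, in the order asked, and still so for the second after the job is handed in, with the robot touching nothing.
Of tub1, tub2, tub3 only 2 to 3 are there at a start; the rules pass over those that are not, and their reading is None.
At some moment in a run one of tub1, tub2, tub3, lid1, lid2, lid3 may be knocked a few centimetres aside while the robot is not near it.
It also fails if it takes over 210 s, if anything falls off the work surface, if the arm or the gripper's body presses on something with over 40 N, if the wrist force passes 120 N, or if a joint passes its speed limit or range.

### The arm

A 7-joint arm with a two-finger parallel gripper is mounted at the origin on the work surface. World frame = base frame: x ahead of the robot, y to its left, z up, the work surface at z = 0. Lengths are in m, angles in rad, forces in N, time in s.
With the tool pointing down it reaches from about 0.4 to 0.85 m from the base axis. Payload 10.4 kg.
Tool frame: the origin (TCP) lies midway between the tips of the shut fingers; the grasp point (between the pads) lies 19 mm behind it; z points along the fingers, y is the line along which they close (so a half turn about z gives the same grasp; the last joint's range is limited). The gripper opens to 85 mm and grips with 20 to 120 N. Pads are 22 mm wide; open, the fingers measure 114 mm over their backs; the gripper's body (76 mm by 85 mm) begins 54 mm behind the grasp point. The pads swing forward as they close: fully open they stand 13 mm farther back than shut.
Start: joints at [1.266, 0.332, -0.065, 1.46, 0.022, 1.35, -0.088], TCP at [0.174, -0.6, 0.231] pointing down, gripper open.
Joint ranges: [-2.6, 2.6], [-0.5, 2.12], [-1.47, 1.34], [0.16, 2.42], [-1.27, 4.41], [0.06, 2.06], [-2.6, 2.6]. Speed limits (rad/s): [2.22, 2.22, 2.79, 2.79, 3.14, 3.14, 3.14].

### API

Orientations are given as a 3x3 rotation matrix whose columns are the frame's x, y, z axes.
In Python, from workcell import ctrl gives the robot as it stands.
- The arm moves only by the shell command python3 -m jog 'ROWS'. ROWS is JSON, a list of rows, each a list of 3 entries, a list of its own where there are three numbers: the closure, from -1 (fully open) to 1 (shut), then the shift along the world's x, y, z normalised to -1 to 1, where 1 is 2 cm, then the turn, a rotation vector about the world's x, y, z normalised to -1 to 1, where 1 is 30 degrees. In form: [[grip, [tx, ty, tz], [rx, ry, rz]], ...]. A call has 1 to 8 rows; each row shifts and turns the commanded pose from where the row before left it; what a row does not reach is not made up. A row lasts 1/12 s, in which the tool goes at most 41.7 mm and 7.16 degrees, less where a joint would pass 70% of its speed; a pose out of reach is approached as far as the arm can. A call with a number of a shift or a turn outside -1 to 1 is refused whole. A call with a gripper value outside its range is refused whole. The fingers move at their own pace and stop on an object; the grip force is fixed at half the most. Time passes only in rows, so rows that do not move let the fingers close. It gives the time, the measured TCP pose, the force, the opening and the grip force at its end, in the units of the state.
- ctrl.get_obs(): the state, without advancing time (a new reading comes with each control period).
- ctrl.capture(name): name is "side" or "top" or "wrist"; returns a dict with "img" (400x640x3 uint8, blue, green, red), "K" (3x3 intrinsics, pixels), "T" (4x4, takes a point from camera to world coordinates); the wrist camera has in their place "tool_from_camera" (4x4, takes a point from camera to tool coordinates, whose origin is the TCP and whose axes are the flange's). Camera axes: x right, y down, z forward; pixel columns grow to the right and rows downward; lengths in m; the calibration is good to about 2 mm. The wrist camera is an equidistant fisheye: a pixel r from the principal point sees the ray r / f radians off the axis. A picture is of the moment at which its call begins: read the wrist's pose just before it. There is no depth.
- ctrl.hand_in(): hands the job in; it is judged then, once.
The state is a dict: "time_s": time; "qpos": joint angles; "joint_vel": joint speeds; "joint_efforts": joint torques, N m; "ee_pos": TCP position; "orientation": TCP orientation; "ft_force": force on the tool from outside, world axes, zero at the start; "moment": the same for the moment, N m; "gripper_width": finger opening in m; "finger_force": force on a finger pad.
Only numpy, scipy, OpenCV 4.12 (cv2) and the standard library are available. Lean on these libraries where they do the work, as an engineer would, in place of code of your own. Each camera call takes 0.05 s, during which the arm holds its last target. There are 200 camera calls.

## Working session

There is one attempt and no reset: what is moved stays moved. The work goes in short steps, Python scripts to look and compute and a shell command to move; the robot and the scene stay as the last step left them, time stands still between calls to the robot, and variables do not carry over. Pictures are saved under pics/ and viewed, at most 16 in all, crops included, and the job is handed in when it is done.

```bash
mkdir -p pics
cat > h.py <<'E'
import numpy as np, cv2
from workcell import ctrl
def cap(n,f=None):
    o=ctrl.get_obs(); c=ctrl.capture(n)
    if f: cv2.imwrite('pics/'+f+'.png',c['img'])
    return c,o
def ray(c,uv,z):
    K,T=np.array(c['K']),np.array(c['T'])
    d=T[:3,:3]@np.linalg.inv(K)@np.array([uv[0],uv[1],1.]); o=T[:3,3]
    return o+d*(z-o[2])/d[2]
def proj(c,p):
    K,T=np.array(c['K']),np.array(c['T']); q=K@(T[:3,:3].T@(np.array(p)-T[:3,3])); return q[:2]/q[2]
E
python3 - <<'E'
from h import *
for n in('top','side'):
    c,o=cap(n,n+'0'); print(n,np.round(c['T'],3).tolist(),np.round(c['K'],1).tolist())
print(o)
E
```

```text
top [[0.115, -0.972, 0.203, 0.196], [-0.993, -0.113, 0.02, -0.032], [0.004, -0.204, -0.979, 1.687], [0.0, 0.0, 0.0, 1.0]] [[504.0, 0.0, 321.4], [0.0, 504.0, 201.4], [0.0, 0.0, 1.0]]
side [[-0.713, -0.487, 0.505, -0.144], [-0.701, 0.509, -0.499, 0.612], [-0.014, -0.71, -0.704, 1.036], [0.0, 0.0, 0.0, 1.0]] [[496.8, 0.0, 319.8], [0.0, 496.8, 203.2], [0.0, 0.0, 1.0]]
{'time_s': 0.05, 'qpos': array([ 1.26640841,  0.33284959, -0.06468806,  1.46093777,  0.02157651,
        1.34990203, -0.08850945]), 'joint_vel': array([ 0.00118906, -0.00202265,  0.00045765, -0.00212347, -0.00012389,
        0.00112027,  0.00080365]), 'joint_efforts': array([ 6.44907232e-04, -6.27366471e+01,  4.85690427e-02, -3.92852032e+01,
        1.63688039e-02,  7.24110781e-03,  6.95451270e-07]), 'ee_pos': array([ 0.17368711, -0.59999107,  0.2305315 ]), 'orientation': array([[ 9.60561176e-01,  2.78068404e-01, -4.34657333e-04],
       [ 2.78068740e-01, -9.60560252e-01,  1.33335668e-03],
       [-4.67501925e-05, -1.40163528e-03, -9.99999017e-01]]), 'ft_force': array([0.24693232, 0.22745449, 1.00109146]), 'moment': array([ 0.01784365,  0.04424753, -0.03238851]), 'finger_force': 0.0, 'gripper_width': 0.08556339454427622}
```

View pics/top0.png

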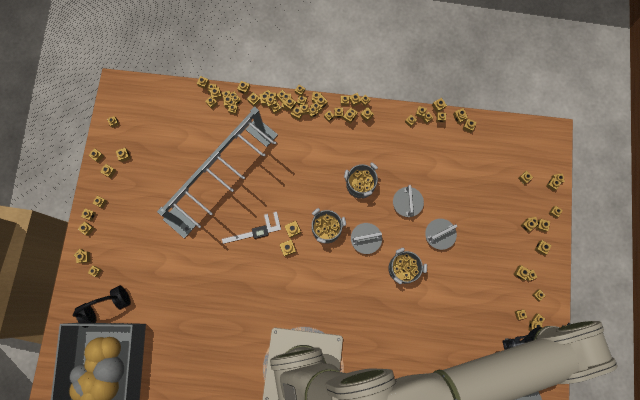

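View pics/side0.png

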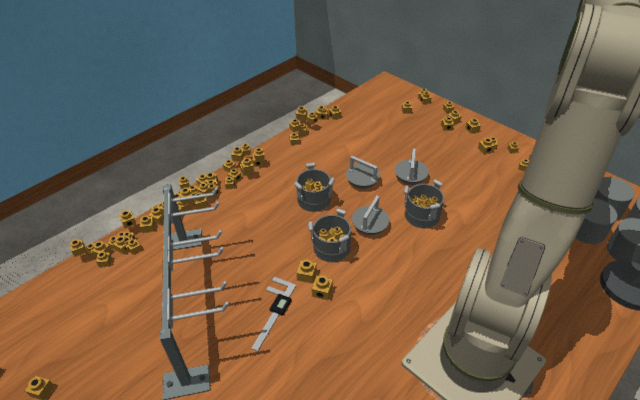

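The three tubs are at about (362,181), (328,227) and (407,267) in the top view. The lids are at (408,201), (366,239) and (441,235), and the rack runs from (265,120) to (180,225). I'll crop in for detail.

Run:
```python
from h import *
i=cv2.imread('pics/top0.png')
cv2.imwrite('pics/t1.png',cv2.resize(i[145:295,290:470],None,fx=4,fy=4,interpolation=cv2.INTER_CUBIC))
cv2.imwrite('pics/t2.png',cv2.resize(i[100:250,150:310],None,fx=4,fy=4,interpolation=cv2.INTER_CUBIC))
```

```text
(no output)
```

View pics/t1.png

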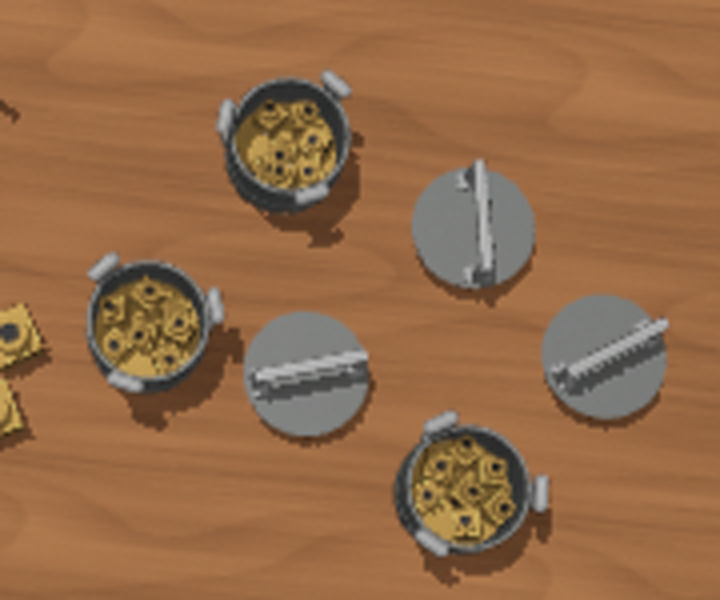

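View pics/t2.png

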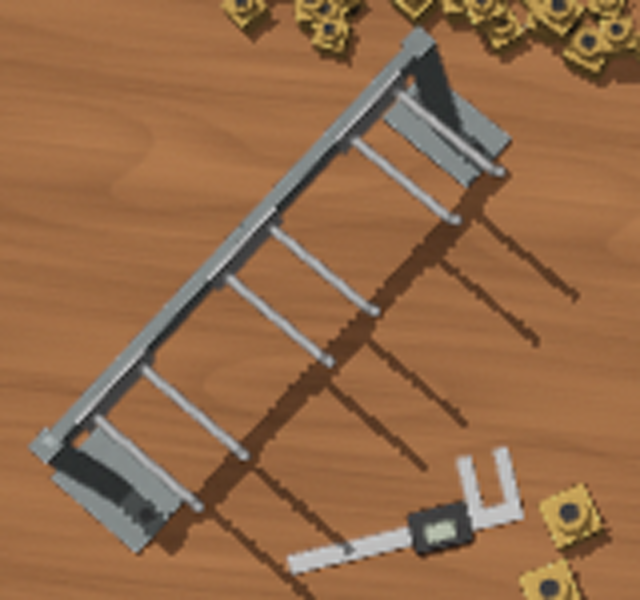

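The crops give me rim clips, lid discs with bar ends, and prong tips. I'll turn those into positions.

```bash
cat >> h.py <<'E'
def side_circle(c,z): pass
E
python3 - <<'E'
from h import *
c,o=cap('top')
f=lambda p,ox,oy,z: ray(c,((p[0]+.5)/4-.5+ox,(p[1]+.5)/4-.5+oy),z)
a=lambda p,z:f(p,290,145,z)[:2]; b=lambda p,z:f(p,150,100,z)[:2]
R=lambda v:np.round(v,4).tolist()
for n,P in dict(A=[(228,119),(336,84),(312,193)],B=[(104,266),(215,305),(126,381)],C=[(441,423),(541,493),(433,542)]).items():
    q=np.array([a(p,.094) for p in P]); m=q.mean(0); print('tub',n,R(m),R(np.linalg.norm(q-m,axis=1)),'ang',R(np.degrees(np.arctan2(*(q-m).T[::-1]))))
for n,d,p,q in((1,(474,229),(480,160),(486,282)),(2,(306,374),(258,378),(366,357)),(3,(605,356),(568,376),(665,324))):
    p,q=a(p,.078),a(q,.078); print('lid',n,'disc',R(a(d,.026)),'bar',R((p+q)/2),'len',R(np.linalg.norm(p-q)),'dirdeg',R(np.degrees(np.arctan2(*(p-q)[::-1]))))
t=np.array([b(p,.209) for p in[(199,507),(245,456),(331,361),(378,312),(457,219),(503,173)]])
print('tips',R(t)); y=t[0]+t[1]-t[4]-t[5]; y/=np.linalg.norm(y); x=np.array([y[1],-y[0]])
print('rack yaw',R(np.degrees(np.arctan2(x[1],x[0]))),'x',R(x))
for i in(0,2,4): print('hook',i//2+1,R((t[i]+t[i+1])/2+.034*x))
r=[b(p,.203) for p in((418,38),(42,445))]; print('rail',R(r),R(np.linalg.norm(r[0]-r[1])))
for n,p in dict(f1=(568,513),f2=(549,588),cal=(295,562)).items(): print(n,R(b(p,.04)))
E
```

```text
tub A [0.6209, -0.1242] [0.0532, 0.0546, 0.0534] ang [84.951, -35.6801, -156.7205]
tub B [0.4554, -0.025] [0.0547, 0.0543, 0.0544] ang [47.1276, -72.9843, 167.4172]
tub C [0.3513, -0.2928] [0.0543, 0.0546, 0.0541] ang [31.1152, -89.3549, 150.5911]
lid 1 disc [0.5727, -0.2887] bar [0.5687, -0.2874] len 0.1018 dirdeg 7.2692
lid 2 disc [0.4341, -0.16] bar [0.4325, -0.1603] len 0.0888 dirdeg 107.6398
lid 3 disc [0.4777, -0.4055] bar [0.4749, -0.4028] len 0.0908 dirdeg 124.3525
tips [[0.3859, 0.3484], [0.4277, 0.3207], [0.507, 0.268], [0.5487, 0.2385], [0.6281, 0.1893], [0.6686, 0.1593]]
rack yaw 56.4405 x [0.5528, 0.8333]
hook 1 [0.4256, 0.3629]
hook 2 [0.5466, 0.2816]
hook 3 [0.6672, 0.2026]
rail [[0.7724, 0.2407], [0.4195, 0.4742]] 0.4231
f1 [0.4377, 0.0888]
f2 [0.3743, 0.0964]
cal [0.3716, 0.3062]
```

```bash
python3 -m jog '[[-1,[0.99,0.78,-0.1],[0,0,-0.15]],[-1,[0.99,0.78,-0.1],[0,0,-0.15]],[-1,[0.99,0.78,-0.1],[0,0,0]],[-1,[0.99,0.78,-0.1],[0,0,0]],[-1,[0.99,0.78,-0.1],[0,0,0]],[-1,[0.99,0.78,-0.1],[0,0,0]],[-1,[0.99,0.78,-0.1],[0,0,0]],[-1,[0.99,0.78,-0.1],[0,0,0]]]'; python3 -m jog '[[-1,[0.99,0.78,-0.1],[0,0,0]],[-1,[0.99,0.78,-0.1],[0,0,0]],[-1,[0.99,0.78,-0.1],[0,0,0]],[-1,[0.99,0.78,-0.1],[0,0,0]],[-1,[0.99,0.78,-0.1],[0,0,0]],[-1,[0.99,0.78,-0.1],[0,0,0]],[-1,[0.99,0.78,-0.1],[0,0,0]],[-1,[0.99,0.78,-0.1],[0,0,0]]]'; python3 -m jog '[[-1,[0.99,0.78,-0.1],[0,0,0]],[-1,[0.99,0.78,-0.1],[0,0,0]],[-1,[0.99,0.78,-0.1],[0,0,0]],[-1,[0.99,0.78,-0.1],[0,0,0]],[-1,[0,0,0],[0,0,0]],[-1,[0,0,0],[0,0,0]]]'
cat >> h.py <<'E'
def wrays(c,o,uv):
    "world origin and direction for wrist pixels"
    uv=np.atleast_2d(uv).astype(float);K=np.array(c['K']);M=np.array(c['tool_from_camera'])
    x=(uv-K[:2,2])/[K[0,0],K[1,1]]; r=np.hypot(*x.T)[:,None]
    d=np.hstack([x/np.maximum(r,1e-9)*np.sin(r),np.cos(r)])
    R=np.array(o['orientation']); return R@M[:3,3]+o['ee_pos'], d@M[:3,:3].T@R.T
def wpt(c,o,uv,z):
    p,d=wrays(c,o,uv); return (p+d*((z-p[2])/d[:,2])[:,None])[:,:2]
def tub_yaw(o): return np.degrees(np.arctan2(o['orientation'][1,1],o['orientation'][0,1]))
E
python3 - <<'E'
from h import *
c,o=cap('wrist','w1'); print(c['K'],np.round(c['tool_from_camera'],3).tolist(),o['ee_pos'],tub_yaw(o))
E
```

```text
time_s: 0.82
ee_pos: [0.333, -0.4746, 0.2151]
orientation: [[0.992, 0.124, -0.0], [0.124, -0.992, 0.0], [-0.0, -0.0, -1.0]]
ft_force: [-0.3, -0.7, 0.1]
gripper_width: 0.0855
finger_force: 0.0
time_s: 1.48
ee_pos: [0.4914, -0.3498, 0.199]
orientation: [[0.992, 0.124, -0.0], [0.124, -0.992, 0.0], [-0.0, -0.0, -1.0]]
ft_force: [0.2, -0.6, 0.9]
gripper_width: 0.0853
finger_force: 0.0
time_s: 1.98
ee_pos: [0.5705, -0.2867, 0.1906]
orientation: [[0.992, 0.127, -0.001], [0.127, -0.992, 0.001], [-0.001, -0.001, -1.0]]
ft_force: [-0.9, -0.4, 0.4]
gripper_width: 0.0853
finger_force: 0.0
[[309.70691629   0.         322.32473124]
 [  0.         309.70691629 203.950146  ]
 [  0.           0.           1.        ]] [[0.001, -0.952, -0.306, 0.079], [1.0, 0.001, 0.001, -0.001], [-0.001, -0.306, 0.952, -0.142], [0.0, 0.0, 0.0, 1.0]] [ 0.57054724 -0.28670835  0.19060277] -82.68612880339575
```

View pics/w1.png

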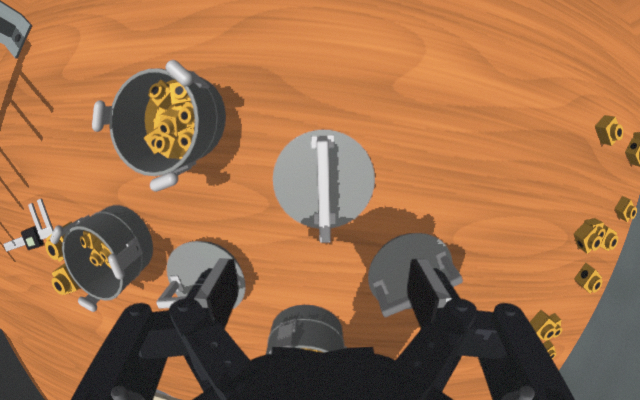

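The wrist view shows lid 1's bar running from (322,138) to (325,241). The clip tops of tub A are at (101,116), (180,73) and (163,182).

Run:
```python
from h import *
c,o=cap('wrist')
b=wpt(c,o,[(322,138),(325,241)],.078); print(b,b.mean(0),np.linalg.norm(b[0]-b[1]),np.degrees(np.arctan2(*(b[0]-b[1])[::-1])))
print(wpt(c,o,[(323.5,177)],.028))
q=wpt(c,o,[(101,116),(180,73),(163,182)],.094); print(q.mean(0),np.linalg.norm(q-q.mean(0),axis=1))
```

```text
[[ 0.62253204 -0.28063473]
 [ 0.53143388 -0.29490073]] [ 0.57698296 -0.28776773] 0.09220842326622278 8.900251330275669
[[ 0.57859403 -0.28770495]]
[ 0.62348697 -0.12741715] [0.05194254 0.05399093 0.05359158]
```

```bash
python3 -m jog '[[-1,[0.32,-0.06,-0.5],[0,0,0.053]],[-1,[0,0,-1],[0,0,0]],[-1,[0,0,-1],[0,0,0]],[-1,[0,0,-1],[0,0,0]],[-1,[0,0,-1],[0,0,0]],[-1,[0,0,-1],[0,0,0]],[-1,[0,0,-1],[0,0,0]],[-1,[0,0,-0.35],[0,0,0]]]'; python3 -m jog '[[1,[0,0,0],[0,0,0]],[1,[0,0,0],[0,0,0]],[1,[0,0,0],[0,0,0]],[1,[0,0,0],[0,0,0]],[1,[0,0,0],[0,0,0]],[1,[0,0,0],[0,0,0]],[1,[0,0,0],[0,0,0]],[1,[0,0,0],[0,0,0]]]'
```

```text
time_s: 2.75
ee_pos: [0.574, -0.29, 0.0506]
orientation: [[0.988, 0.152, -0.004], [0.152, -0.988, 0.001], [-0.004, -0.002, -1.0]]
ft_force: [-1.0, 0.7, 0.1]
gripper_width: 0.0857
finger_force: 0.0
time_s: 3.42
ee_pos: [0.5764, -0.2895, 0.0547]
orientation: [[0.988, 0.152, 0.001], [0.152, -0.988, -0.0], [0.0, 0.0, -1.0]]
ft_force: [-0.6, 0.6, 2.2]
gripper_width: 0.0087
finger_force: 58.8
```

```bash
python3 -m jog '[[1,[0,0,0.5],[0,0,0]],[1,[0,0,1],[0,0,0]],[1,[0,0,1],[0,0,0]],[1,[0,0,1],[0,0,0]],[1,[0,0,1],[0,0,0]],[1,[0,0,1],[0,0,0]],[1,[0,0,0.8],[0,0,0]]]'; python3 -m jog '[[1,[0.3,1,0],[0,0,0]],[1,[0.3,1,0],[0,0,0]],[1,[0.3,1,0],[0,0,0]],[1,[0.3,1,0],[0,0,0]],[1,[0.3,1,0],[0,0,0]],[1,[0.3,1,0],[0,0,0]],[1,[0.3,1,0],[0,0,0]],[1,[0.2,1,0],[0,0,0]]]';python3 -m jog '[[1,[0,0.15,0],[0,0,0]],[1,[0,0,0],[0,0,0]],[1,[0,0,0],[0,0,0]]]'
python3 - <<'E'
from h import *
c,o=cap('wrist','w2'); print(o['ee_pos'],tub_yaw(o),o['gripper_width'])
c,o=cap('top'); i=c['img']
w=cv2.resize(cv2.imread('pics/w2.png'),None,fx=.75,fy=.75); cv2.imwrite('pics/w2v.png',np.vstack([w,cv2.resize(i[150:265,300:460],(480,300))]))
E
```

```text
time_s: 4.0
ee_pos: [0.5764, -0.2897, 0.1828]
orientation: [[0.988, 0.152, 0.001], [0.152, -0.988, -0.001], [0.001, 0.001, -1.0]]
ft_force: [0.3, 0.5, -0.5]
gripper_width: 0.009
finger_force: 58.5
time_s: 4.67
ee_pos: [0.6225, -0.1285, 0.1811]
orientation: [[0.988, 0.152, 0.0], [0.152, -0.988, -0.0], [0.0, 0.0, -1.0]]
ft_force: [0.1, 0.4, -0.7]
gripper_width: 0.0089
finger_force: 58.5
time_s: 4.92
ee_pos: [0.6221, -0.1274, 0.1807]
orientation: [[0.988, 0.152, 0.0], [0.152, -0.988, -0.001], [0.0, 0.001, -1.0]]
ft_force: [-0.4, -0.5, -0.1]
gripper_width: 0.0086
finger_force: 58.5
[ 0.62208291 -0.12738463  0.18073979] -81.28208484580455 0.008578279753845437
```

View pics/w2v.png

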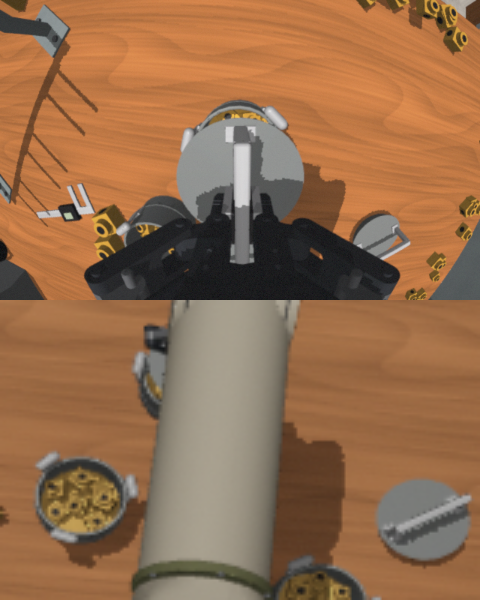

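```bash
python3 - <<'E'
from h import *
c,o=cap('wrist')
print(wpt(c,o,[(250,180),(367,157)],.094)-[[.0047,.053],[.043,-.031]])
E
python3 -m jog '[[1,[0.03,0.03,-0.6],[0,0,0]],[1,[0,0,-0.6],[0,0,0]],[1,[0,0,-0.6],[0,0,0]],[1,[0,0,-0.6],[0,0,0]],[1,[0,0,0],[0,0,0]],[1,[0,0,0],[0,0,0]]]'
```

```text
[[ 0.63298701 -0.12173995]
 [ 0.62551627 -0.12347353]]
time_s: 5.57
ee_pos: [0.6222, -0.1258, 0.1311]
orientation: [[0.988, 0.152, -0.002], [0.152, -0.988, 0.0], [-0.002, -0.001, -1.0]]
ft_force: [-0.3, 0.2, 0.6]
gripper_width: 0.0087
finger_force: 58.5
```

```bash
python3 -m jog '[[1,[0.1,0.1,-0.15],[0,0,0]],[1,[0,0,-0.15],[0,0,0]],[1,[0,0,0],[0,0,0]]]'; python3 -m jog '[[1,[0,0,-0.15],[0,0,0]],[1,[0,0,-0.15],[0,0,0]],[1,[0,0,-0.15],[0,0,0]],[1,[0,0,0],[0,0,0]],[1,[0,0,0],[0,0,0]]]'
```

```text
time_s: 5.82
ee_pos: [0.6249, -0.1237, 0.1261]
orientation: [[0.988, 0.152, 0.0], [0.152, -0.988, 0.0], [0.0, -0.0, -1.0]]
ft_force: [0.8, -0.1, -0.9]
gripper_width: 0.0088
finger_force: 58.5
time_s: 6.23
ee_pos: [0.6248, -0.124, 0.1172]
orientation: [[0.988, 0.152, 0.0], [0.152, -0.988, -0.0], [0.0, 0.0, -1.0]]
ft_force: [0.3, -0.9, -0.6]
gripper_width: 0.0086
finger_force: 58.7
```

```bash
python3 -m jog '[[1,[0,0,-0.1],[0,0,0]],[1,[0,0,-0.1],[0,0,0]],[1,[0,0,0],[0,0,0]],[1,[0,0,0],[0,0,0]]]'; python3 -m jog '[[1,[0,0,-0.1],[0,0,0]],[1,[0,0,-0.1],[0,0,0]],[1,[0,0,0],[0,0,0]],[1,[0,0,0],[0,0,0]]]'
```

```text
time_s: 6.57
ee_pos: [0.6245, -0.124, 0.1128]
orientation: [[0.988, 0.152, -0.001], [0.152, -0.988, -0.0], [-0.001, -0.0, -1.0]]
ft_force: [0.6, -0.2, -2.7]
gripper_width: 0.009
finger_force: 58.8
time_s: 6.9
ee_pos: [0.6258, -0.1231, 0.1124]
orientation: [[0.988, 0.153, 0.003], [0.153, -0.988, -0.0], [0.003, 0.001, -1.0]]
ft_force: [-7.8, 2.9, 19.5]
gripper_width: 0.0088
finger_force: 61.8
```

```bash
python3 -m jog '[[1,[0,0,-0.08],[0,0,0]],[1,[0,0,-0.05],[0,0,0]],[1,[0,0,0],[0,0,0]]]'
python3 - <<'E'
from h import *
c,o=cap('wrist','w3'); c2,o=cap('side'); print(o['ft_force'],o['ee_pos'])
p=proj(c2,[.624,-.124,.09]).astype(int);print(p)
s=c2['img'][p[1]-50:p[1]+50,p[0]-80:p[0]+80]
cv2.imwrite('pics/w3v.png',np.vstack([c['img'][100:300,160:480],cv2.resize(s,(320,200),interpolation=cv2.INTER_CUBIC)]))
E
```

```text
time_s: 7.15
ee_pos: [0.6266, -0.1232, 0.1125]
orientation: [[0.988, 0.152, 0.005], [0.152, -0.988, -0.001], [0.005, 0.002, -1.0]]
ft_force: [-14.9, 3.7, 37.4]
gripper_width: 0.0088
finger_force: 64.2
[-14.29750303   4.61066868  38.37017157] [ 0.62656831 -0.12317158  0.11246115]
[313 176]
```

View pics/w3v.png

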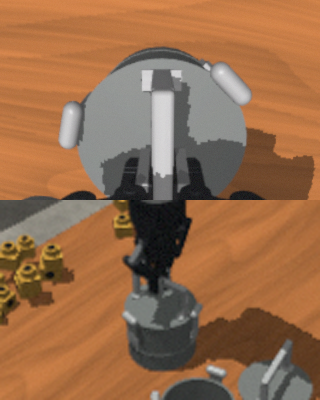

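Tub A's lid is home: the clips are over its edge and the height matches. Next I lift it, turn it and carry it to a point in front of hook 3.

```bash
python3 -m jog '[[1,[-0.05,0,0.1],[0,0,0]],[1,[0,0,0.15],[0,0,0]],[1,[0,0,0.2],[0,0,0]],[1,[0,0,0.3],[0,0,0]],[1,[0,0,0.4],[0,0,0]],[1,[0,0,0.5],[0,0,0]],[1,[0,0,0.6],[0,0,0]],[1,[0,0,0.7],[0,0,0]]]';python3 -m jog '[[1,[0,0,0.7],[0,0,0.1]],[1,[0,0.3,0.5],[0,0,0.2]],[1,[-0.03,0.6,0.3],[0,0,0.23]],[1,[-0.03,0.6,0.2],[0,0,0.23]],[1,[-0.03,0.6,0],[0,0,0.23]],[1,[-0.03,0.6,0],[0,0,0.23]],[1,[-0.03,0.6,0],[0,0,0.23]],[1,[-0.03,0.6,0],[0,0,0.23]]]';python3 -m jog '[[1,[-0.03,0.6,0],[0,0,0.23]],[1,[-0.03,0.6,0],[0,0,0.23]],[1,[-0.03,0.6,0],[0,0,0.23]],[1,[-0.03,0.6,0],[0,0,0.23]],[1,[-0.03,0.6,0],[0,0,0.23]],[1,[-0.03,0.6,0],[0,0,0.23]],[1,[-0.03,0.6,0],[0,0,0.23]],[1,[-0.03,0.6,0],[0,0,0.23]]]';python3 -m jog '[[1,[-0.03,0.6,0],[0,0,0.23]],[1,[-0.03,0.6,0],[0,0,0.23]],[1,[-0.03,0.6,0],[0,0,0.23]],[1,[-0.03,0.4,0],[0,0,0.15]],[1,[-0.03,0.2,0],[0,0,0]],[1,[0,0,0],[0,0,0]],[1,[0,0,0],[0,0,0]],[1,[0,0,0],[0,0,0]]]'
python3 - <<'E'
from h import *
c,o=cap('wrist','w4'); print(o['ee_pos'],tub_yaw(o),o['ft_force'],o['gripper_width'])
E
```

```text
time_s: 7.92
ee_pos: [0.6237, -0.1239, 0.1667]
orientation: [[0.988, 0.152, -0.0], [0.152, -0.988, 0.0], [-0.0, -0.0, -1.0]]
ft_force: [-0.3, -0.2, -2.8]
gripper_width: 0.0087
finger_force: 58.6
time_s: 8.58
ee_pos: [0.6204, -0.0454, 0.2009]
orientation: [[0.508, 0.861, 0.001], [0.861, -0.508, -0.0], [0.0, 0.001, -1.0]]
ft_force: [0.1, -0.0, -3.1]
gripper_width: 0.009
finger_force: 58.6
time_s: 9.25
ee_pos: [0.6156, 0.0504, 0.2009]
orientation: [[-0.417, 0.909, 0.001], [0.909, 0.417, -0.0], [-0.001, 0.001, -1.0]]
ft_force: [-0.2, -0.4, -3.2]
gripper_width: 0.0088
finger_force: 58.6
time_s: 9.92
ee_pos: [0.6127, 0.097, 0.1999]
orientation: [[-0.759, 0.651, 0.0], [0.651, 0.759, -0.001], [-0.001, -0.0, -1.0]]
ft_force: [0.3, 0.1, -2.4]
gripper_width: 0.0087
finger_force: 58.7
[0.61266678 0.09700246 0.1999489 ] 49.35209171924418 [ 0.29357105  0.14330575 -2.37882687] 0.008705354951052471
```

View pics/w4.png

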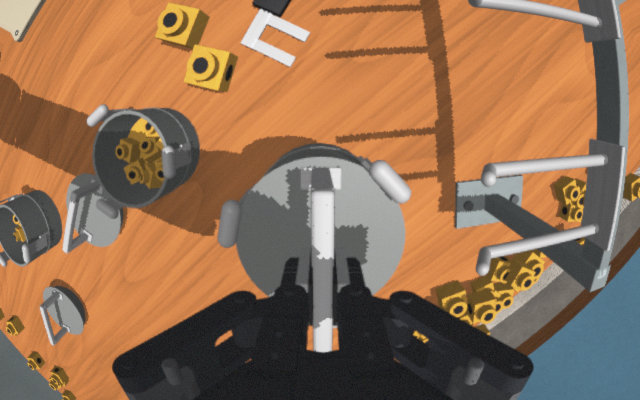

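The tub came up with its lid. Hook 3's prong tips show at (489,174) and (484,262), and the prongs meet the rail at about (604,161) and (596,232).

Run:
```python
from h import *
c,o=cap('wrist')
t=wpt(c,o,[(489,174),(484,262)],.207); r=wpt(c,o,[(604,161),(596,232)],.191)
print(t,r,np.linalg.norm(t[0]-t[1])); 
for v in(t[0]-t[1],): print('y ang',np.degrees(np.arctan2(v[1],v[0])))
d=r.mean(0)-t.mean(0); print('x ang',np.degrees(np.arctan2(d[1],d[0])),np.linalg.norm(d), 'mid',t.mean(0))
x=np.array([np.cos(np.radians(56.4)),np.sin(np.radians(56.4))]);print('seat',t.mean(0)+.034*x, r.mean(0)-.08*x)
```

```text
[[0.62802267 0.19317332]
 [0.6695147  0.16628351]] [[0.69262297 0.28454748]
 [0.73841533 0.25682472]] 0.04944340141965191
y ang 147.05386532776603
x ang 53.72643807549892 0.11282254005400046 mid [0.64876869 0.17972841]
seat [0.667584   0.20804773] [0.67124783 0.2040524 ]
```

```bash
python3 -m jog '[[1,[-0.3,0.2,0.06],[0,0,0.12]],[1,[-0.29,0.19,0.06],[0,0,0.12]],[1,[0,0,0],[0,0,0]],[1,[0,0,0],[0,0,0]],[1,[0,0,0],[0,0,0]]]'
python3 - <<'E'
from h import *
o=ctrl.get_obs(); d=o['ee_pos'][:2]-[.6676,.205]; a=np.radians(56.4); print(d@[np.cos(a),np.sin(a)],d@[-np.sin(a),np.cos(a)],o['ee_pos'],tub_yaw(o))
E
```

```text
time_s: 10.43
ee_pos: [0.601, 0.1051, 0.2021]
orientation: [[-0.834, 0.551, 0.0], [0.551, 0.834, -0.0], [-0.0, -0.0, -1.0]]
ft_force: [0.5, -0.2, -3.6]
gripper_width: 0.0088
finger_force: 58.6
-0.12005510105224428 0.00021209835447383307 [0.60098586 0.10512093 0.20209449] 56.555937823874324
```

```bash
python3 -m jog '[[1,[0.332,0.5,0],[0,0,0]],[1,[0.332,0.5,0],[0,0,0]],[1,[0.332,0.5,0],[0,0,0]],[1,[0.332,0.5,0],[0,0,0]],[1,[0.332,0.5,0],[0,0,0]],[1,[0.332,0.5,0],[0,0,0]],[1,[0,0,0],[0,0,0]]]'
python3 - <<'E'
from h import *
c,o=cap('wrist','w5'); c2,o=cap('side'); p=proj(c2,[.66,.2,.18]).astype(int); print(p)
s=c2['img'][max(p[1]-60,0):p[1]+60,p[0]-80:p[0]+80]
cv2.imwrite('pics/w5v.png',np.vstack([cv2.resize(c['img'],(480,300)),cv2.resize(s,(480,300),interpolation=cv2.INTER_CUBIC)]))
E
```

```text
time_s: 11.02
ee_pos: [0.641, 0.1677, 0.2017]
orientation: [[-0.836, 0.549, -0.0], [0.549, 0.836, 0.002], [0.001, 0.001, -1.0]]
ft_force: [0.1, 0.2, -2.5]
gripper_width: 0.009
finger_force: 58.9
[208 205]
```

View pics/w5v.png

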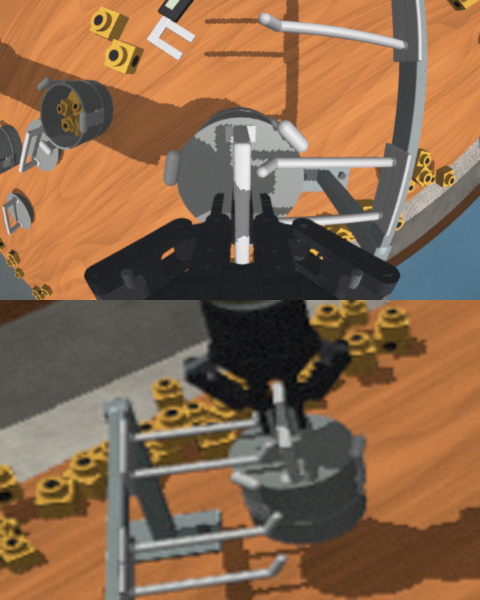

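```bash
python3 - <<'E'
from h import *
c,o=cap('wrist'); a=np.radians(56.6); x,y=np.array([np.cos(a),np.sin(a)]),np.array([-np.sin(a),np.cos(a)])
for uv,z in(((353,228),.207),((520,215),.191),((505,288),.191)):
    d=wpt(c,o,[uv],z)[0]-o['ee_pos'][:2]; print(uv,d@x,d@y)
E
python3 -m jog '[[1,[0.332,0.5,0],[0,0,0]],[1,[0.332,0.5,0],[0,0,0]],[1,[0.332,0.5,0],[0,0,0]],[1,[0.3,0.45,0],[0,0,0]],[1,[0,0,0],[0,0,0]],[1,[0,0,0],[0,0,0]]]'
```

```text
(353, 228) 0.015541621710485173 0.022579098725360965
(520, 215) 0.12168441250742323 0.022732163120499915
(505, 288) 0.12430390985782173 -0.02978119637153294
time_s: 11.67
ee_pos: [0.6662, 0.2043, 0.2019]
orientation: [[-0.836, 0.549, -0.0], [0.549, 0.836, -0.0], [0.0, -0.0, -1.0]]
ft_force: [-0.5, -0.4, -2.7]
gripper_width: 0.0093
finger_force: 58.8
```

```bash
python3 -m jog '[[1,[0.29,0.17,0],[0,0,0]],[1,[0,0,-0.2],[0,0,0]],[1,[0,0,-0.2],[0,0,0]],[1,[0,0,-0.2],[0,0,0]],[1,[0,0,-0.2],[0,0,0]],[1,[0,0,-0.1],[0,0,0]],[1,[0,0,0],[0,0,0]],[1,[0,0,0],[0,0,0]]]'; python3 -m jog '[[1,[0,0,-0.05],[0,0,0]],[1,[0,0,-0.05],[0,0,0]],[1,[0,0,0],[0,0,0]]]'
```

```text
time_s: 12.33
ee_pos: [0.6721, 0.2082, 0.184]
orientation: [[-0.836, 0.548, -0.0], [0.548, 0.836, 0.0], [0.0, -0.0, -1.0]]
ft_force: [1.0, 0.5, -3.3]
gripper_width: 0.0085
finger_force: 58.8
time_s: 12.58
ee_pos: [0.6722, 0.2083, 0.1821]
orientation: [[-0.836, 0.548, 0.0], [0.548, 0.836, 0.0], [-0.0, 0.0, -1.0]]
ft_force: [0.5, -0.7, -3.8]
gripper_width: 0.0089
finger_force: 58.8
```

```bash
python3 -m jog '[[1,[0,0,-0.05],[0,0,0]],[1,[0,0,0],[0,0,0]],[1,[0,0,0],[0,0,0]]]';  python3 -m jog '[[1,[0,0,-0.05],[0,0,0]],[1,[0,0,0],[0,0,0]],[1,[0,0,0],[0,0,0]]]'
```

```text
time_s: 12.83
ee_pos: [0.6722, 0.2082, 0.1812]
orientation: [[-0.836, 0.549, 0.0], [0.549, 0.836, 0.0], [-0.0, 0.0, -1.0]]
ft_force: [-0.9, 0.4, -3.2]
gripper_width: 0.0088
finger_force: 58.8
time_s: 13.08
ee_pos: [0.6723, 0.2083, 0.1809]
orientation: [[-0.836, 0.549, 0.001], [0.549, 0.836, 0.0], [-0.0, 0.001, -1.0]]
ft_force: [-1.8, -1.3, 3.9]
gripper_width: 0.0088
finger_force: 59.7
```

```bash
python3 -m jog '[[-0.5,[0,0,0],[0,0,0]],[-0.5,[0,0,0],[0,0,0]],[-0.5,[0,0,0],[0,0,0]],[-0.5,[0,0,0],[0,0,0]],[-0.5,[0,0,0],[0,0,0]],[-0.5,[0,0,0],[0,0,0]]]';  python3 -m jog '[[-0.5,[0,0,0.3],[0,0,0]],[-0.5,[0,0,1],[0,0,0]],[-1,[0,0,1],[0,0,0]],[-1,[0,0,1],[0,0,0]],[-1,[0,0,1],[0,0,0]],[-1,[0,0,0],[0,0,0]],[-1,[0,0,0],[0,0,0]]]'
python3 - <<'E'
from h import *
c,o=cap('wrist','w6'); c2,o=cap('side'); p=[208,205]
s=c2['img'][p[1]-60:p[1]+60,p[0]-80:p[0]+80]
c3,_=cap('top','t6')
cv2.imwrite('pics/w6v.png',np.vstack([cv2.resize(c3['img'][140:290,280:480],(400,300)),cv2.resize(s,(400,300),interpolation=cv2.INTER_CUBIC)]))
E
```

```text
time_s: 13.58
ee_pos: [0.6722, 0.2082, 0.1801]
orientation: [[-0.836, 0.549, 0.0], [0.549, 0.836, 0.0], [0.0, 0.0, -1.0]]
ft_force: [0.3, -0.8, -0.4]
gripper_width: 0.064
finger_force: 0.0
time_s: 14.17
ee_pos: [0.6726, 0.2087, 0.2677]
orientation: [[-0.836, 0.548, 0.002], [0.548, 0.836, 0.001], [-0.001, 0.002, -1.0]]
ft_force: [-0.1, -0.9, -1.0]
gripper_width: 0.0853
finger_force: 0.0
```

View pics/w6v.png

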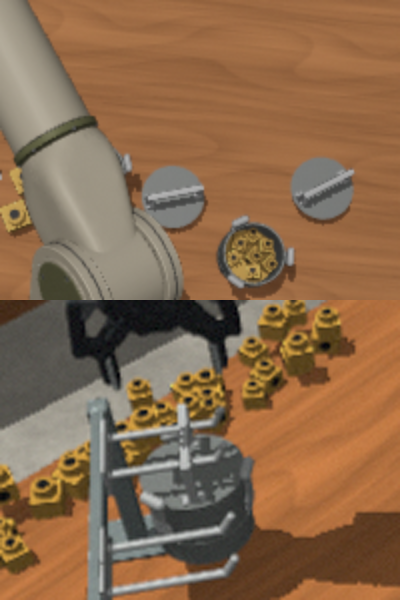

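Tub A hangs on hook 3. Lid 2 is next.

```bash
python3 -m jog '[[-1,[-0.59,-0.92,0],[0,0,0]],[-1,[-0.59,-0.92,0],[0,0,0]],[-1,[-0.59,-0.92,0],[0,0,0]],[-1,[-0.59,-0.92,0],[0,0,-0.22]],[-1,[-0.59,-0.92,0],[0,0,-0.22]],[-1,[-0.59,-0.92,0],[0,0,-0.22]],[-1,[-0.59,-0.92,0],[0,0,-0.22]],[-1,[-0.59,-0.92,0],[0,0,-0.22]]]';python3 -m jog '[[-1,[-0.59,-0.92,0],[0,0,-0.2]],[-1,[-0.59,-0.92,0],[0,0,0]],[-1,[-0.59,-0.92,0],[0,0,0]],[-1,[-0.59,-0.92,0],[0,0,0]],[-1,[-0.59,-0.92,-0.4],[0,0,0]],[-1,[-0.59,-0.92,-0.5],[0,0,0]],[-1,[-0.59,-0.92,-0.5],[0,0,0]],[-1,[-0.59,-0.92,-0.5],[0,0,0]]]';python3 -m jog '[[-1,[-0.59,-0.92,-0.5],[0,0,0]],[-1,[-0.59,-0.92,-0.5],[0,0,0]],[-1,[-0.59,-0.92,-0.5],[0,0,0]],[-1,[-0.55,-0.92,-0.5],[0,0,0]],[-1,[0,0,0],[0,0,0]],[-1,[0,0,0],[0,0,0]],[-1,[0,0,0],[0,0,0]]]'
python3 - <<'E'
from h import *
c,o=cap('wrist','w7'); print(o['ee_pos'],tub_yaw(o))
E
```

```text
time_s: 14.98
ee_pos: [0.5767, 0.0599, 0.2651]
orientation: [[-0.397, 0.918, -0.001], [0.918, 0.397, 0.0], [0.001, -0.001, -1.0]]
ft_force: [-0.3, -1.5, -0.3]
gripper_width: 0.0852
finger_force: 0.0
time_s: 15.65
ee_pos: [0.4822, -0.0871, 0.227]
orientation: [[-0.304, 0.953, -0.001], [0.953, 0.304, 0.0], [0.0, -0.001, -1.0]]
ft_force: [0.0, -0.4, 0.3]
gripper_width: 0.085
finger_force: 0.0
time_s: 16.23
ee_pos: [0.4371, -0.1592, 0.188]
orientation: [[-0.305, 0.952, -0.0], [0.952, 0.305, 0.001], [0.001, 0.0, -1.0]]
ft_force: [0.2, -1.1, -0.3]
gripper_width: 0.0857
finger_force: 0.0
[ 0.43711443 -0.15917372  0.18803133] 17.752019117672567
```

View pics/w7.png

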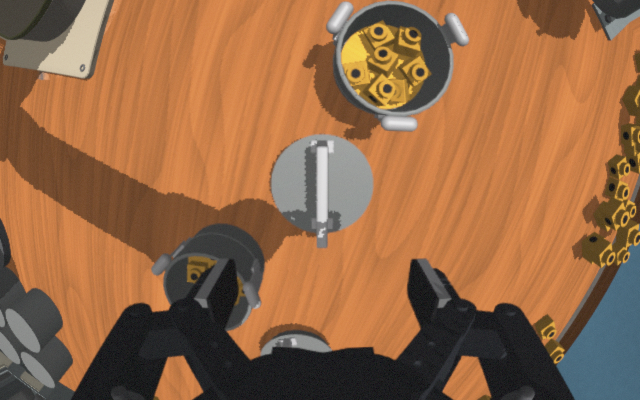

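Lid 2's bar runs from (322,142) to (322,246). Tub B's clips are at (340,17), (457,29) and (399,124).

Run:
```python
from h import *
c,o=cap('wrist')
b=wpt(c,o,[(322,142),(322,246)],.078); print(b.mean(0),np.linalg.norm(b[0]-b[1]),np.degrees(np.arctan2(*(b[0]-b[1])[::-1])))
print(wpt(c,o,[(322.5,183)],.028))
q=wpt(c,o,[(340,17),(457,29),(399,124)],.094); m=q.mean(0);print(m,np.linalg.norm(q-m,axis=1),np.degrees(np.arctan2(*(q-m).T[::-1])))
```

```text
[ 0.43631449 -0.15455259] 0.09291450126536425 107.83259065741092
[[ 0.43692881 -0.15494573]]
[ 0.45742357 -0.02358693] [0.05437381 0.0545828  0.05483223] [167.00758833  47.43750569 -72.96616057]
```

```bash
python3 -m jog '[[-1,[-0.03,0.22,-0.5],[0,0,0]],[-1,[0,0,-1],[0,0,0]],[-1,[0,0,-1],[0,0,0]],[-1,[0,0,-1],[0,0,0]],[-1,[0,0,-1],[0,0,0]],[-1,[0,0,-1],[0,0,0]],[-1,[0,0,-0.8],[0,0,0]],[-1,[0,0,-0.4],[0,0,0]]]'; python3 -m jog '[[1,[0,0,0],[0,0,0]],[1,[0,0,0],[0,0,0]],[1,[0,0,0],[0,0,0]],[1,[0,0,0],[0,0,0]],[1,[0,0,0],[0,0,0]],[1,[0,0,0],[0,0,0]],[1,[0,0,0],[0,0,0]],[1,[0,0,0],[0,0,0]]]'; python3 -m jog '[[1,[0,0,0.5],[0,0,0]],[1,[0,0,1],[0,0,0]],[1,[0,0,1],[0,0,0]],[1,[0,0,1],[0,0,0]],[1,[0,0,1],[0,0,0]],[1,[0,0,1],[0,0,0]],[1,[0,0,0.8],[0,0,0]]]'
```

```text
time_s: 17.0
ee_pos: [0.4354, -0.1539, 0.0518]
orientation: [[-0.306, 0.952, -0.002], [0.952, 0.306, 0.002], [0.002, -0.002, -1.0]]
ft_force: [-0.8, -0.2, -0.3]
gripper_width: 0.0854
finger_force: 0.0
time_s: 17.67
ee_pos: [0.4365, -0.1556, 0.0545]
orientation: [[-0.304, 0.953, 0.0], [0.953, 0.304, -0.0], [-0.001, 0.0, -1.0]]
ft_force: [-1.7, 0.1, 4.4]
gripper_width: 0.0086
finger_force: 58.9
time_s: 18.25
ee_pos: [0.4366, -0.1552, 0.1823]
orientation: [[-0.305, 0.952, 0.001], [0.952, 0.305, -0.0], [-0.001, 0.001, -1.0]]
ft_force: [0.2, 0.6, -0.2]
gripper_width: 0.009
finger_force: 58.6
```

```bash
python3 -m jog '[[1,[0.134,0.825,0],[0,0,0.165]],[1,[0.134,0.825,0],[0,0,0.165]],[1,[0.134,0.825,0],[0,0,0.165]],[1,[0.134,0.825,0],[0,0,0.165]],[1,[0.134,0.825,0],[0,0,0.165]],[1,[0.134,0.825,0],[0,0,0.165]],[1,[0.134,0.825,0],[0,0,0]],[1,[0.134,0.825,0],[0,0,0]]]'; python3 -m jog '[[1,[0,0,-0.5],[0,0,0]],[1,[0,0,-0.6],[0,0,0]],[1,[0,0,-0.6],[0,0,0]],[1,[0,0,-0.6],[0,0,0]],[1,[0,0,-0.2],[0,0,0]],[1,[0,0,0],[0,0,0]],[1,[0,0,0],[0,0,0]]]'
python3 - <<'E'
from h import *
c,o=cap('wrist','w8'); print(o['ee_pos'],tub_yaw(o))
E
```

```text
time_s: 18.92
ee_pos: [0.4577, -0.0224, 0.1807]
orientation: [[-0.737, 0.676, 0.0], [0.676, 0.737, -0.0], [-0.0, 0.0, -1.0]]
ft_force: [0.2, -0.0, -1.0]
gripper_width: 0.0089
finger_force: 58.6
time_s: 19.5
ee_pos: [0.4579, -0.0235, 0.1305]
orientation: [[-0.736, 0.677, 0.0], [0.677, 0.736, 0.0], [0.0, 0.0, -1.0]]
ft_force: [-0.8, -1.2, -0.9]
gripper_width: 0.0083
finger_force: 58.5
[ 0.45787036 -0.0234859   0.13053923] 47.428155640224816
```

Free at 0.1305. Now I press down in small steps.

```bash
python3 -m jog '[[1,[0,0,-0.15],[0,0,0]],[1,[0,0,-0.15],[0,0,0]],[1,[0,0,-0.05],[0,0,0]],[1,[0,0,0],[0,0,0]]]';python3 -m jog '[[1,[0,0,-0.1],[0,0,0]],[1,[0,0,-0.1],[0,0,0]],[1,[0,0,0],[0,0,0]]]'; python3 -m jog '[[1,[0,0,-0.1],[0,0,0]],[1,[0,0,-0.1],[0,0,0]],[1,[0,0,0],[0,0,0]]]';python3 -m jog '[[1,[0,0,-0.1],[0,0,0]],[1,[0,0,0],[0,0,0]],[1,[0,0,0],[0,0,0]]]'
```

```text
time_s: 19.88
ee_pos: [0.4585, -0.023, 0.1242]
orientation: [[-0.737, 0.676, 0.001], [0.676, 0.737, -0.0], [-0.001, 0.001, -1.0]]
ft_force: [-3.7, 2.0, 11.5]
gripper_width: 0.0088
finger_force: 60.0
time_s: 20.13
ee_pos: [0.4588, -0.0234, 0.1199]
orientation: [[-0.737, 0.676, 0.002], [0.676, 0.737, -0.001], [-0.002, 0.001, -1.0]]
ft_force: [0.2, 0.4, 2.3]
gripper_width: 0.0087
finger_force: 59.2
time_s: 20.38
ee_pos: [0.457, -0.0233, 0.1142]
orientation: [[-0.737, 0.676, -0.002], [0.676, 0.737, 0.0], [0.002, -0.001, -1.0]]
ft_force: [0.0, -0.7, -3.7]
gripper_width: 0.0085
finger_force: 58.4
time_s: 20.63
ee_pos: [0.4574, -0.0234, 0.1127]
orientation: [[-0.736, 0.677, -0.001], [0.677, 0.736, 0.0], [0.001, -0.0, -1.0]]
ft_force: [-0.3, -0.6, -4.6]
gripper_width: 0.0085
finger_force: 58.4
```

```bash
python3 -m jog '[[1,[0,0,-0.08],[0,0,0]],[1,[0,0,-0.08],[0,0,0]],[1,[0,0,0],[0,0,0]]]'; python3 -m jog '[[1,[0,0,-0.06],[0,0,0]],[1,[0,0,0],[0,0,0]]]'
```

```text
time_s: 20.88
ee_pos: [0.4587, -0.0237, 0.1123]
orientation: [[-0.736, 0.677, 0.001], [0.677, 0.736, -0.002], [-0.002, -0.0, -1.0]]
ft_force: [-12.3, -1.7, 29.8]
gripper_width: 0.0085
finger_force: 62.8
time_s: 21.05
ee_pos: [0.4591, -0.0236, 0.1123]
orientation: [[-0.736, 0.677, 0.002], [0.677, 0.736, -0.002], [-0.003, -0.0, -1.0]]
ft_force: [-18.3, -0.8, 46.5]
gripper_width: 0.0088
finger_force: 64.9
```

```bash
python3 -m jog '[[1,[0,0,0.1],[0,0,0]],[1,[0,0,0.15],[0,0,0]],[1,[0,0,0.2],[0,0,0]],[1,[0,0,0.3],[0,0,0]],[1,[0,0,0.5],[0,0,0]],[1,[0,0,0.7],[0,0,0]],[1,[0,0,0.8],[0,0,0]],[1,[0,0,0.8],[0,0,0]]]';python3 -m jog '[[1,[0,0,0.7],[0,0,0]],[1,[0.05,0.3,0.3],[0,0,0.05]],[1,[0.1,0.6,0.1],[0,0,0.05]],[1,[0.12,0.9,0],[0,0,0.05]],[1,[0.12,0.9,0],[0,0,0.05]],[1,[0.12,0.9,0],[0,0,0.05]],[1,[0.12,0.9,0],[0,0,0.057]],[1,[0.12,0.9,0],[0,0,0]]]';python3 -m jog '[[1,[0.12,0.9,0],[0,0,0]],[1,[0.12,0.9,0],[0,0,0]],[1,[0.12,0.9,0],[0,0,0]],[1,[0.12,0.9,0],[0,0,0]],[1,[0.12,0.9,0],[0,0,0]],[1,[0.1,0.6,0],[0,0,0]],[1,[0,0,0],[0,0,0]],[1,[0,0,0],[0,0,0]]]'
cat > rk.py <<'E'
from h import *
def rk(seat):
    o=ctrl.get_obs(); d=o['ee_pos'][:2]-np.array(seat); a=np.radians(56.6); x,y=np.array([np.cos(a),np.sin(a)]),np.array([-np.sin(a),np.cos(a)])
    print('rack x %.4f y %.4f z %.4f yaw %.1f'%(d@x,d@y,o['ee_pos'][2],tub_yaw(o)),o['ee_pos'],o['ft_force'])
    print('rows to seat-line shift (units)',np.round(-(d@y)*y/.02,2),'advance total',np.round(-(d@x)*x/.02,2))
E
python3 -c "from rk import *; rk([.5513,.2877])"
```

```text
time_s: 21.72
ee_pos: [0.4577, -0.0232, 0.1809]
orientation: [[-0.737, 0.676, -0.0], [0.676, 0.737, 0.0], [0.0, 0.0, -1.0]]
ft_force: [-0.6, -0.4, -4.0]
gripper_width: 0.009
finger_force: 58.5
time_s: 22.38
ee_pos: [0.4724, 0.0876, 0.2011]
orientation: [[-0.838, 0.545, -0.001], [0.545, 0.838, 0.001], [0.001, 0.0, -1.0]]
ft_force: [-0.0, -0.1, -3.4]
gripper_width: 0.0087
finger_force: 58.5
time_s: 23.05
ee_pos: [0.4859, 0.1888, 0.2011]
orientation: [[-0.838, 0.546, -0.002], [0.546, 0.838, 0.001], [0.002, -0.0, -1.0]]
ft_force: [0.0, -0.2, -3.7]
gripper_width: 0.009
finger_force: 58.5
rack x -0.1186 y 0.0001 z 0.2011 yaw 56.9 [0.48591096 0.18877097 0.20108499] [ 0.02278445 -0.24577402 -3.65752947]
rows to seat-line shift (units) [ 0.01 -0.  ] advance total [3.26 4.95]
```

```bash
python3 -m jog '[[1,[0.326,0.495,0.03],[0,0,0]],[1,[0.326,0.495,0.03],[0,0,0]],[1,[0.326,0.495,0],[0,0,0]],[1,[0.326,0.495,0],[0,0,0]],[1,[0.326,0.495,0],[0,0,0]],[1,[0.326,0.495,0],[0,0,0]],[1,[0.326,0.495,0],[0,0,0]],[1,[0,0,0],[0,0,0]]]';python3 -m jog '[[1,[0.326,0.495,0],[0,0,0]],[1,[0.326,0.495,0],[0,0,0]],[1,[0.326,0.495,0],[0,0,0]],[1,[0,0,0],[0,0,0]],[1,[0,0,0],[0,0,0]],[1,[0,0,0],[0,0,0]]]'
python3 -c "
from rk import *; rk([.5513,.2877]); c,o=cap('wrist','w9'); cv2.imwrite('pics/w9v.png',c['img'])"
```

```text
time_s: 23.72
ee_pos: [0.5327, 0.2574, 0.2024]
orientation: [[-0.836, 0.549, -0.001], [0.549, 0.836, 0.001], [0.001, 0.001, -1.0]]
ft_force: [0.4, 0.6, -3.3]
gripper_width: 0.0085
finger_force: 58.6
time_s: 24.22
ee_pos: [0.5517, 0.2847, 0.2027]
orientation: [[-0.835, 0.55, -0.001], [0.55, 0.835, -0.001], [0.0, -0.001, -1.0]]
ft_force: [0.5, 0.5, -4.1]
gripper_width: 0.009
finger_force: 58.7
rack x -0.0023 y -0.0020 z 0.2027 yaw 56.6 [0.55168062 0.28467426 0.20265   ] [ 0.48152863  0.46531999 -4.05324521]
rows to seat-line shift (units) [-0.08  0.05] advance total [0.06 0.1 ]
```

View pics/w9v.png

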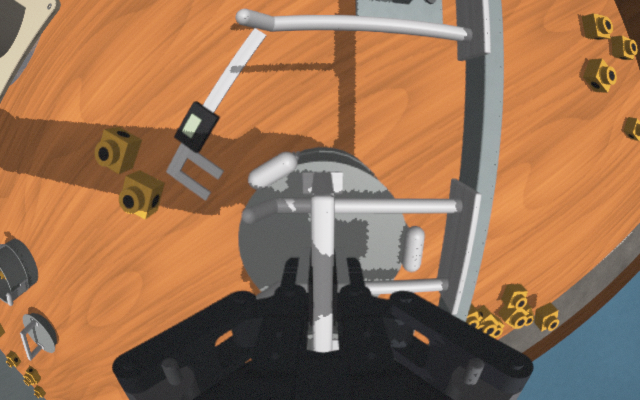

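Run:
```python
from h import *
c,o=cap('wrist'); a=np.radians(56.6); x,y=np.array([np.cos(a),np.sin(a)]),np.array([-np.sin(a),np.cos(a)])
for uv,z in(((420,207),.191),((420,287),.191),((248,215),.207),((322,197),.224),((322,352),.224)):
    d=wpt(c,o,[uv],z)[0]-o['ee_pos'][:2]; print(uv,d@x,d@y)
```

```text
(420, 207) 0.05381756707859228 0.027501550685102058
(420, 287) 0.06053210704450929 -0.024022135388764684
(248, 215) -0.035105108187445375 0.028631483976001543
(322, 197) 0.0007324801710251634 0.042760334814477205
(322, 352) 0.0007906650430802714 -0.04336297643080099
```

The prongs sit at +27 and -24 mm, with the bar centred and the depth right. I'll lower it and let go.

```bash
python3 -m jog '[[1,[-0.08,0.05,-0.1],[0,0,0]],[1,[0,0,-0.2],[0,0,0]],[1,[0,0,-0.2],[0,0,0]],[1,[0,0,-0.2],[0,0,0]],[1,[0,0,-0.2],[0,0,0]],[1,[0,0,-0.1],[0,0,0]],[1,[0,0,-0.05],[0,0,0]],[1,[0,0,0],[0,0,0]]]'; python3 -m jog '[[1,[0,0,-0.05],[0,0,0]],[1,[0,0,0],[0,0,0]],[1,[0,0,0],[0,0,0]]]'
```

```text
time_s: 24.98
ee_pos: [0.5504, 0.2866, 0.1817]
orientation: [[-0.835, 0.55, -0.0], [0.55, 0.835, -0.0], [0.0, -0.0, -1.0]]
ft_force: [0.0, -0.6, -3.2]
gripper_width: 0.009
finger_force: 58.8
time_s: 25.23
ee_pos: [0.5505, 0.2868, 0.1813]
orientation: [[-0.835, 0.55, 0.001], [0.55, 0.835, 0.0], [-0.0, 0.001, -1.0]]
ft_force: [-0.5, -0.1, -0.5]
gripper_width: 0.0089
finger_force: 59.0
```

```bash
python3 -m jog '[[1,[0,0,-0.03],[0,0,0]],[-0.5,[0,0,0],[0,0,0]],[-0.5,[0,0,0],[0,0,0]],[-0.5,[0,0,0],[0,0,0]],[-0.5,[0,0,0],[0,0,0]],[-0.5,[0,0,0],[0,0,0]],[-0.5,[0,0,0],[0,0,0]],[-0.5,[0,0,0],[0,0,0]]]';  python3 -m jog '[[-0.5,[0,0,0.3],[0,0,0]],[-0.5,[0,0,1],[0,0,0]],[-1,[0,0,1],[0,0,0]],[-1,[0,0,1],[0,0,0]],[-1,[0,0,1],[0,0,0]],[-1,[-0.1,-1,0],[0,0,0]],[-1,[-0.1,-1,0],[0,0,0]],[-1,[-0.1,-1,0],[0,0,0]]]';python3 -m jog '[[-1,[-0.1,-1,0],[0,0,0]],[-1,[-0.1,-1,0],[0,0,0]],[-1,[-0.1,-1,0],[0,0,0]],[-1,[-0.1,-1,0],[0,0,0]],[-1,[-0.1,-1,0],[0,0,-0.185]],[-1,[-0.1,-1,0],[0,0,-0.185]],[-1,[-0.1,-1,0],[0,0,-0.185]],[-1,[-0.1,-1,0],[0,0,-0.185]]]';python3 -m jog '[[-1,[-0.1,-1,0],[0,0,0]],[-1,[-0.1,-1,0],[0,0,0]],[-1,[-0.1,-1,0],[0,0,0]],[-1,[-0.1,-1,0],[0,0,0]],[-1,[-0.1,-1,0],[0,0,0]],[-1,[-0.1,-1,0],[0,0,0]],[-1,[-0.1,-1,0],[0,0,0]],[-1,[-0.1,-1,0],[0,0,0]]]';python3 -m jog '[[-1,[-0.1,-1,0],[0,0,0]],[-1,[-0.1,-1,0],[0,0,0]],[-1,[-0.1,-1,0],[0,0,0]],[-1,[-0.1,-1,0],[0,0,0]],[-1,[-0.1,-1,-0.5],[0,0,0]],[-1,[-0.1,-1,-0.5],[0,0,0]],[-1,[-0.1,-1,-0.5],[0,0,0]],[-1,[-0.1,-1,-0.5],[0,0,0]]]';python3 -m jog '[[-1,[-0.1,-1,-0.5],[0,0,0]],[-1,[-0.1,-1,-0.5],[0,0,0]],[-1,[-0.1,-1,-0.5],[0,0,0]],[-1,[-0.1,-1,-0.5],[0,0,0]],[-1,[-0.1,-1,0],[0,0,0]],[-1,[-0.1,-0.8,0],[0,0,0]],[-1,[0,0,0],[0,0,0]],[-1,[0,0,0],[0,0,0]]]'
python3 - <<'E'
from h import *
c,o=cap('wrist'); print(o['ee_pos'],tub_yaw(o))
c2,_=cap('side'); p=proj(c2,[.6,.25,.17]).astype(int); 
cv2.imwrite('pics/w10v.png',np.vstack([c['img'][:,40:600],cv2.resize(c2['img'][max(p[1]-70,0):p[1]+70,max(p[0]-100,0):p[0]+150],(560,196),interpolation=cv2.INTER_AREA)]))
E
```

```text
time_s: 25.9
ee_pos: [0.5504, 0.2867, 0.1803]
orientation: [[-0.835, 0.55, 0.0], [0.55, 0.835, 0.0], [0.0, 0.0, -1.0]]
ft_force: [0.7, 0.2, -0.1]
gripper_width: 0.0639
finger_force: 0.0
time_s: 26.57
ee_pos: [0.5442, 0.2264, 0.2671]
orientation: [[-0.836, 0.549, 0.001], [0.549, 0.836, 0.0], [-0.0, 0.001, -1.0]]
ft_force: [0.2, -0.6, 0.4]
gripper_width: 0.0854
finger_force: 0.0
time_s: 27.23
ee_pos: [0.5282, 0.0658, 0.267]
orientation: [[-0.562, 0.827, 0.001], [0.827, 0.562, -0.0], [-0.0, 0.001, -1.0]]
ft_force: [1.6, 0.7, 0.2]
gripper_width: 0.0855
finger_force: 0.0
time_s: 27.9
ee_pos: [0.5123, -0.0942, 0.2669]
orientation: [[-0.566, 0.824, 0.001], [0.824, 0.566, -0.0], [-0.001, 0.0, -1.0]]
ft_force: [-0.5, -0.3, 0.7]
gripper_width: 0.0851
finger_force: 0.0
time_s: 28.57
ee_pos: [0.4964, -0.2542, 0.2265]
orientation: [[-0.566, 0.824, 0.001], [0.824, 0.566, -0.0], [-0.001, 0.0, -1.0]]
ft_force: [0.4, -0.5, 0.1]
gripper_width: 0.0855
finger_force: 0.0
time_s: 29.23
ee_pos: [0.4845, -0.3699, 0.1868]
orientation: [[-0.565, 0.825, 0.001], [0.825, 0.565, 0.0], [-0.0, 0.001, -1.0]]
ft_force: [0.6, 0.0, -1.0]
gripper_width: 0.0854
finger_force: 0.0
[ 0.4844709  -0.36991965  0.18675224] 34.373808651774574
```

View pics/w10v.png

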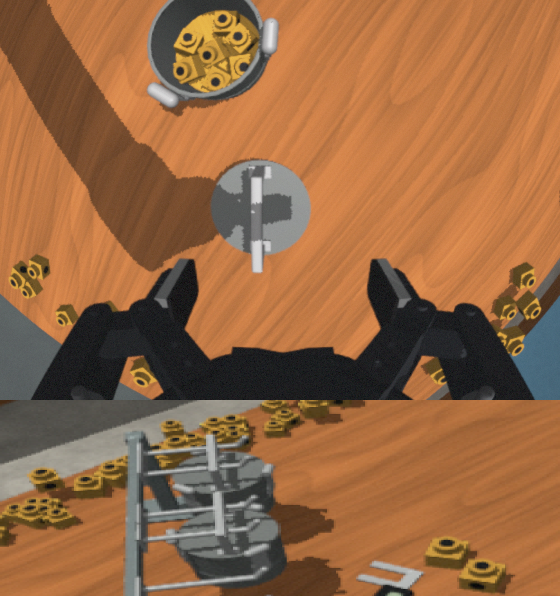

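Both tubs hang on the rack. Lid 3's bar runs from (297,177) to (297,272) and its disc is centred near (300,208). Tub C's visible clips are at (203,95) and (310,36).

Run:
```python
from h import *
c,o=cap('wrist')
b=wpt(c,o,[(297,177),(297.5,271)],.078); print(b.mean(0),np.linalg.norm(b[0]-b[1]),np.degrees(np.arctan2(*(b[0]-b[1])[::-1])))
print(wpt(c,o,[(300,207)],.028))
q=wpt(c,o,[(310,36),(203,95)],.094); d=q[0]-q[1]; n=np.array([-d[1],d[0]])/np.linalg.norm(d); print(q,np.linalg.norm(d),'C',q.mean(0)+n*.0272,q.mean(0)-n*.0272)
```

```text
[ 0.48055673 -0.3993142 ] 0.08941123500317583 123.2230322696205
[[ 0.47896231 -0.3983451 ]]
[[ 0.40196991 -0.2623813 ]
 [ 0.35633161 -0.34435989]] 0.09382614022743217 C [ 0.35538534 -0.29014014] [ 0.40291618 -0.31660104]
```

```bash
python3 -m jog '[[-1,[-0.12,-0.75,0],[0,0,0]],[-1,[-0.1,-0.7,-0.64],[0,0,0]],[-1,[0,0,-1],[0,0,0]],[-1,[0,0,-1],[0,0,0]],[-1,[0,0,-1],[0,0,0]],[-1,[0,0,-1],[0,0,0]],[-1,[0,0,-1],[0,0,0]],[-1,[0,0,-1],[0,0,0]]]'; python3 -m jog '[[-1,[0,0,0],[0,0,0]],[1,[0,0,0],[0,0,0]],[1,[0,0,0],[0,0,0]],[1,[0,0,0],[0,0,0]],[1,[0,0,0],[0,0,0]],[1,[0,0,0],[0,0,0]],[1,[0,0,0],[0,0,0]],[1,[0,0,0],[0,0,0]]]'; python3 -m jog '[[1,[0,0,0],[0,0,0]],[1,[0,0,0.5],[0,0,0]],[1,[0,0,1],[0,0,0]],[1,[0,0,1],[0,0,0]],[1,[0,0,1],[0,0,0]],[1,[0,0,1],[0,0,0]],[1,[0,0,1],[0,0,0]],[1,[0,0,0.9],[0,0,0]]]'
python3 - <<'E'
from h import *
c,o=cap('top'); f=lambda p: ray(c,(290+(p[0]+.5)/4-.5,145+(p[1]+.5)/4-.5),.094)
i=c['img']; r=cv2.imread('pics/top0.png'); d=cv2.absdiff(i,r)[245:290,385:430].max(2); print('changed px at tub C',(d>40).sum())
E
```

```text
time_s: 30.05
ee_pos: [0.4792, -0.3992, 0.0515]
orientation: [[-0.565, 0.825, -0.001], [0.825, 0.565, 0.0], [0.0, -0.0, -1.0]]
ft_force: [0.6, -0.2, -0.3]
gripper_width: 0.0852
finger_force: 0.0
time_s: 30.72
ee_pos: [0.4801, -0.3985, 0.0539]
orientation: [[-0.566, 0.825, 0.0], [0.825, 0.566, -0.0], [-0.001, 0.0, -1.0]]
ft_force: [0.2, 0.1, -1.8]
gripper_width: 0.0088
finger_force: 58.3
time_s: 31.38
ee_pos: [0.4802, -0.3982, 0.1836]
orientation: [[-0.566, 0.824, 0.001], [0.824, 0.566, -0.0], [-0.001, 0.0, -1.0]]
ft_force: [-0.0, -0.3, -0.7]
gripper_width: 0.0087
finger_force: 58.4
changed px at tub C 144
```

```bash
python3 -m jog '[[1,[-0.78,0.675,0],[0,0,-0.05]],[1,[-0.78,0.675,0],[0,0,-0.057]],[1,[-0.78,0.675,0],[0,0,0]],[1,[-0.78,0.675,0],[0,0,0]],[1,[-0.78,0.675,0],[0,0,0]],[1,[-0.78,0.675,0],[0,0,0]],[1,[-0.78,0.675,0],[0,0,0]],[1,[-0.78,0.675,0],[0,0,0]]]'; python3 -m jog '[[1,[0,0,0],[0,0,0]],[1,[0,0,0],[0,0,0]]]'
python3 - <<'E'
from h import *
c,o=cap('wrist','w11'); print(o['ee_pos'],tub_yaw(o))
c2,_=cap('side'); p=proj(c2,[.355,-.29,.1]).astype(int); c3,_=cap('top')
cv2.imwrite('pics/w11v.png',np.hstack([cv2.resize(c2['img'][p[1]-50:p[1]+50,p[0]-60:p[0]+60],(380,317)),np.vstack([c['img'][100:417-0,160:480]])[:317] if 0 else cv2.resize(c['img'][60:300,160:480],(420,317))]))
# tub C side-view rim location expectation
print(p)
E
```

```text
time_s: 32.1
ee_pos: [0.3545, -0.2895, 0.1818]
orientation: [[-0.519, 0.855, 0.0], [0.855, 0.519, -0.0], [-0.0, 0.0, -1.0]]
ft_force: [-0.3, 1.2, -0.5]
gripper_width: 0.0087
finger_force: 58.4
time_s: 32.27
ee_pos: [0.3549, -0.2902, 0.1822]
orientation: [[-0.519, 0.855, 0.0], [0.855, 0.519, -0.002], [-0.001, -0.001, -1.0]]
ft_force: [-0.2, 0.1, -1.0]
gripper_width: 0.0089
finger_force: 58.5
[ 0.3549028  -0.29024435  0.18219163] 31.23466196490102
[425 189]
```

View pics/w11v.png

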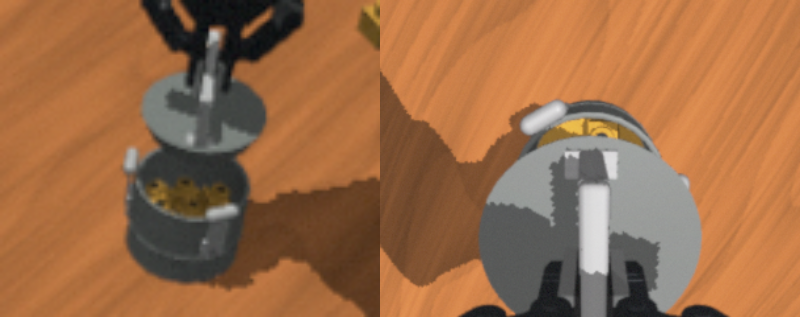

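Run:
```python
from h import *
c,o=cap('wrist'); q=wpt(c,o,[(285.7,148.6)],.094)[0]; a=np.radians(151)
print('C from clip',q-.0545*np.array([np.cos(a),np.sin(a)]))
c2,_=cap('side')
f=lambda P:(proj(c2,P)-[365,139])*[380/120,3.17]
print(f([.3549,-.2902,.154]),f([.3553,-.29,.08]))
```

```text
C from clip [ 0.35539895 -0.28962564]
[200.91565775 112.1506144 ] [188.57571786 175.62743385]
```

Both views put tub C at (0.355, -0.290). I'll lower and press.

```bash
python3 -m jog '[[1,[0.02,0.02,-0.5],[0,0,0]],[1,[0,0,-0.6],[0,0,0]],[1,[0,0,-0.6],[0,0,0]],[1,[0,0,-0.6],[0,0,0]],[1,[0,0,-0.3],[0,0,0]],[1,[0,0,0],[0,0,0]],[1,[0,0,0],[0,0,0]]]'; python3 -m jog '[[1,[0,0,-0.15],[0,0,0]],[1,[0,0,-0.1],[0,0,0]],[1,[0,0,0],[0,0,0]]]';python3 -m jog '[[1,[0,0,-0.1],[0,0,0]],[1,[0,0,-0.1],[0,0,0]],[1,[0,0,0],[0,0,0]]]'; python3 -m jog '[[1,[0,0,-0.1],[0,0,0]],[1,[0,0,-0.1],[0,0,0]],[1,[0,0,0],[0,0,0]]]';python3 -m jog '[[1,[0,0,-0.1],[0,0,0]],[1,[0,0,-0.1],[0,0,0]],[1,[0,0,0],[0,0,0]]]'
```

```text
time_s: 33.1
ee_pos: [0.3557, -0.2898, 0.1293]
orientation: [[-0.519, 0.855, -0.0], [0.855, 0.519, 0.001], [0.001, 0.0, -1.0]]
ft_force: [0.3, -0.3, -0.8]
gripper_width: 0.0087
finger_force: 58.5
time_s: 33.35
ee_pos: [0.3558, -0.2903, 0.1249]
orientation: [[-0.518, 0.855, 0.0], [0.855, 0.518, -0.001], [-0.001, -0.0, -1.0]]
ft_force: [-1.6, -0.0, 2.9]
gripper_width: 0.0094
finger_force: 59.0
time_s: 33.6
ee_pos: [0.3568, -0.291, 0.1225]
orientation: [[-0.519, 0.855, 0.002], [0.855, 0.519, -0.003], [-0.004, 0.001, -1.0]]
ft_force: [-3.3, 1.8, 15.0]
gripper_width: 0.009
finger_force: 60.5
time_s: 33.85
ee_pos: [0.3559, -0.2901, 0.1171]
orientation: [[-0.519, 0.855, 0.001], [0.855, 0.519, -0.001], [-0.001, 0.0, -1.0]]
ft_force: [-1.7, 0.9, 1.5]
gripper_width: 0.009
finger_force: 59.4
time_s: 34.1
ee_pos: [0.3552, -0.2896, 0.1117]
orientation: [[-0.519, 0.855, -0.001], [0.855, 0.519, 0.001], [0.001, -0.0, -1.0]]
ft_force: [-0.5, 0.7, -3.3]
gripper_width: 0.0084
finger_force: 58.8
```

```bash
python3 -m jog '[[1,[0,0,-0.08],[0,0,0]],[1,[0,0,-0.06],[0,0,0]],[1,[0,0,0],[0,0,0]]]'; python3 -m jog '[[1,[0,0,-0.06],[0,0,0]],[1,[0,0,0],[0,0,0]],[1,[0,0,0],[0,0,0]]]'
```

```text
time_s: 34.35
ee_pos: [0.3556, -0.2914, 0.1112]
orientation: [[-0.518, 0.856, 0.0], [0.856, 0.518, -0.002], [-0.002, -0.001, -1.0]]
ft_force: [-7.7, -0.5, 17.6]
gripper_width: 0.0086
finger_force: 61.6
time_s: 34.6
ee_pos: [0.3554, -0.292, 0.1108]
orientation: [[-0.517, 0.856, 0.0], [0.856, 0.517, -0.003], [-0.003, -0.002, -1.0]]
ft_force: [-12.4, 0.7, 28.7]
gripper_width: 0.0084
finger_force: 63.2
```

```bash
python3 -m jog '[[1,[0,0,0.1],[0,0,0]],[1,[0,0,0.15],[0,0,0]],[1,[0,0,0.2],[0,0,0]],[1,[0,0,0.3],[0,0,0]],[1,[0,0,0.5],[0,0,0]],[1,[0,0,0.7],[0,0,0]],[1,[0,0,0.8],[0,0,0]],[1,[0,0,0.8],[0,0,0]]]';python3 -m jog '[[1,[0.1,0.1,0.7],[0,0,0]],[1,[0.2,0.4,0.35],[0,0,0.1]],[1,[0.3,0.7,0.1],[0,0,0.15]],[1,[0.5,0.9,0],[0,0,0.15]],[1,[0.5,0.95,0],[0,0,0.15]],[1,[0.5,0.95,0],[0,0,0.15]],[1,[0.5,0.95,0],[0,0,0.147]],[1,[0.5,0.95,0],[0,0,0]]]';python3 -m jog '[[1,[0.5,0.95,0],[0,0,0]],[1,[0.5,0.95,0],[0,0,0]],[1,[0.5,0.95,0],[0,0,0]],[1,[0.5,0.95,0],[0,0,0]],[1,[0.4,0.95,0],[0,0,0]],[1,[0.2,0.95,0],[0,0,0]],[1,[0,0.95,0],[0,0,0]],[1,[0,0.95,0],[0,0,0]]]'
python3 -c "from rk import *; rk([.4294,.3666])"
```

```text
time_s: 35.27
ee_pos: [0.3557, -0.2897, 0.1807]
orientation: [[-0.519, 0.855, 0.0], [0.855, 0.519, 0.0], [0.0, 0.0, -1.0]]
ft_force: [-0.0, -0.6, -3.5]
gripper_width: 0.0087
finger_force: 59.1
time_s: 35.93
ee_pos: [0.4181, -0.1709, 0.2033]
orientation: [[-0.838, 0.545, 0.0], [0.545, 0.838, -0.0], [-0.001, 0.0, -1.0]]
ft_force: [-0.1, 0.3, -2.7]
gripper_width: 0.0088
finger_force: 59.1
time_s: 36.6
ee_pos: [0.4698, -0.0188, 0.2031]
orientation: [[-0.836, 0.549, 0.0], [0.549, 0.836, 0.0], [-0.0, 0.0, -1.0]]
ft_force: [0.1, 0.1, -3.4]
gripper_width: 0.0089
finger_force: 59.1
rack x -0.2995 y -0.2458 z 0.2031 yaw 56.7 [ 0.46975338 -0.01877504  0.20312055] [ 0.05160839  0.08079953 -3.41729892]
rows to seat-line shift (units) [-10.26   6.77] advance total [ 8.24 12.5 ]
```

```bash
python3 -m jog '[[1,[-0.1,0.95,-0.05],[0,0,0]],[1,[-0.2,0.95,0],[0,0,0]],[1,[-0.35,0.95,0],[0,0,0]],[1,[-0.35,0.95,0],[0,0,0]],[1,[-0.36,0.95,0],[0,0,0]],[1,[-0.36,0.95,0],[0,0,0]],[1,[-0.36,0.95,0],[0,0,0]],[1,[-0.36,0.95,0],[0,0,0]]]';python3 -m jog '[[1,[-0.36,0.95,0],[0,0,0]],[1,[-0.36,0.95,0],[0,0,0]],[1,[-0.36,0.95,0],[0,0,0]],[1,[-0.36,0.95,0],[0,0,0]],[1,[-0.36,0.95,0],[0,0,0]],[1,[-0.36,0.95,0],[0,0,0]],[1,[-0.36,0.7,0],[0,0,0]],[1,[-0.2,0.3,0],[0,0,0]]]';python3 -m jog '[[1,[0,0,0],[0,0,0]],[1,[0,0,0],[0,0,0]],[1,[0,0,0],[0,0,0]]]'
python3 -c "from rk import *; rk([.4294,.3666])"
```

```text
time_s: 37.27
ee_pos: [0.4204, 0.1331, 0.2022]
orientation: [[-0.835, 0.55, 0.001], [0.55, 0.835, -0.0], [-0.001, 0.0, -1.0]]
ft_force: [0.5, -0.0, -3.0]
gripper_width: 0.0089
finger_force: 59.1
time_s: 37.93
ee_pos: [0.3652, 0.2682, 0.2022]
orientation: [[-0.837, 0.547, 0.0], [0.547, 0.837, 0.001], [0.0, 0.001, -1.0]]
ft_force: [0.5, -0.5, -3.9]
gripper_width: 0.0086
finger_force: 59.1
time_s: 38.18
ee_pos: [0.3671, 0.2649, 0.2016]
orientation: [[-0.835, 0.551, 0.0], [0.551, 0.835, -0.001], [-0.001, -0.0, -1.0]]
ft_force: [0.2, 0.1, -3.2]
gripper_width: 0.0089
finger_force: 59.1
rack x -0.1192 y -0.0039 z 0.2016 yaw 56.6 [0.36705642 0.26489815 0.20157546] [ 0.2312528   0.08518543 -3.21542723]
rows to seat-line shift (units) [-0.16  0.11] advance total [3.28 4.98]
```

```bash
python3 -m jog '[[1,[-0.16,0.11,0.03],[0,0,0]],[1,[0.328,0.498,0],[0,0,0]],[1,[0.328,0.498,0],[0,0,0]],[1,[0.328,0.498,0],[0,0,0]],[1,[0.328,0.498,0],[0,0,0]],[1,[0.328,0.498,0],[0,0,0]],[1,[0.328,0.498,0],[0,0,0]],[1,[0,0,0],[0,0,0]]]'
python3 - <<'E'
from rk import *
rk([.4294,.3666]); c,o=cap('wrist','w12')
# prong tip: where the model expects both tips, and edges of bright rod along rack y near there
a=np.radians(56.6); x,y=np.array([np.cos(a),np.sin(a)]),np.array([-np.sin(a),np.cos(a)])
K=np.array(c['K']);M=np.array(c['tool_from_camera']);R=np.array(o['orientation'])
def pw(P):
    v=M[:3,:3].T@(R.T@(np.array(P)-o['ee_pos'])-M[:3,3]); r=np.hypot(v[0],v[1]); t=np.arctan2(r,v[2]); return K[:2,2]+K[0,0]*t*v[:2]/r
g=c['img'].astype(int)
seat=np.array([.4294,.3666])
for rx in(.04,.055,.065):
    row=[]
    for k in np.arange(-.045,.0451,.003):
        u=pw([*(seat+rx*x+k*y),.191]).round().astype(int); b=g[u[1],u[0]]; row.append('%d:%d/%d'%(k*1000,b.mean(),b[2]-b[0]))
    print(rx,' '.join(row))
E
```

```text
time_s: 38.85
ee_pos: [0.4035, 0.3288, 0.202]
orientation: [[-0.835, 0.55, -0.001], [0.55, 0.835, 0.002], [0.002, 0.001, -1.0]]
ft_force: [-0.6, -0.8, -2.9]
gripper_width: 0.0089
finger_force: 59.1
rack x -0.0458 y 0.0008 z 0.2020 yaw 56.6 [0.40351825 0.32878894 0.20198504] [-0.55284981 -0.78045883 -2.94864352]
rows to seat-line shift (units) [ 0.03 -0.02] advance total [1.26 1.91]
0.04 -45:128/125 -41:141/136 -38:140/136 -35:139/134 -32:131/124 -29:147/115 -26:227/2 -23:193/-1 -20:105/0 -17:145/139 -14:142/138 -11:133/127 -8:133/129 -5:143/134 -2:128/119 0:137/136 3:139/129 6:138/135 9:133/127 12:133/125 15:144/136 18:149/138 21:150/138 24:217/1 27:209/-1 30:127/54 33:146/141 36:146/139 39:149/141 42:140/138 45:140/137
0.055 -45:148/143 -41:140/138 -38:133/128 -35:130/125 -32:133/125 -29:142/106 -26:226/1 -23:186/0 -20:102/5 -17:138/132 -14:142/140 -11:138/133 -8:143/136 -5:146/138 -2:133/129 0:132/128 3:143/134 6:129/123 9:135/131 12:137/131 15:138/130 18:141/139 21:138/136 24:214/0 27:206/1 30:128/53 33:147/143 36:147/138 39:148/138 42:148/139 45:150/140
0.065 -45:152/141 -41:151/141 -38:150/141 -35:146/138 -32:142/137 -29:135/114 -26:221/0 -23:189/-1 -20:105/1 -17:116/72 -14:128/94 -11:123/99 -8:93/16 -5:90/13 -2:90/11 0:94/22 3:91/17 6:117/83 9:123/92 12:110/71 15:113/68 18:113/76 21:105/51 24:212/-1 27:206/1 30:108/8 33:128/100 36:117/77 39:111/55 42:119/69 45:144/138
```

The prongs lie at -24 and +27 mm about the seat line, so it is aligned. I'll go in and lower.

```bash
python3 -m jog '[[1,[0.315,0.478,0],[0,0,0]],[1,[0.315,0.478,0],[0,0,0]],[1,[0.315,0.478,0],[0,0,0]],[1,[0.315,0.478,0],[0,0,0]],[1,[0,0,0],[0,0,0]],[1,[0,0,0],[0,0,0]]]'; python3 -m jog '[[1,[0,0,-0.1],[0,0,0]],[1,[0,0,-0.2],[0,0,0]],[1,[0,0,-0.2],[0,0,0]],[1,[0,0,-0.2],[0,0,0]],[1,[0,0,-0.2],[0,0,0]],[1,[0,0,-0.1],[0,0,0]],[1,[0,0,-0.03],[0,0,0]],[1,[0,0,0],[0,0,0]]]'; python3 -m jog '[[1,[0,0,-0.05],[0,0,0]],[1,[0,0,0],[0,0,0]],[1,[0,0,0],[0,0,0]]]'
```

```text
time_s: 39.4
ee_pos: [0.4275, 0.3656, 0.202]
orientation: [[-0.835, 0.55, -0.001], [0.55, 0.835, -0.0], [0.001, -0.001, -1.0]]
ft_force: [0.2, -1.0, -3.9]
gripper_width: 0.009
finger_force: 59.1
time_s: 40.07
ee_pos: [0.4277, 0.3662, 0.1813]
orientation: [[-0.835, 0.55, -0.0], [0.55, 0.835, -0.0], [0.0, -0.0, -1.0]]
ft_force: [0.3, 0.3, -2.8]
gripper_width: 0.0088
finger_force: 59.1
time_s: 40.32
ee_pos: [0.4278, 0.3663, 0.1806]
orientation: [[-0.835, 0.55, 0.0], [0.55, 0.835, 0.0], [0.0, 0.0, -1.0]]
ft_force: [-0.2, 0.6, -2.5]
gripper_width: 0.0089
finger_force: 59.1
```

```bash
python3 -m jog '[[1,[0,0,-0.05],[0,0,0]],[1,[0,0,0],[0,0,0]],[1,[0,0,0],[0,0,0]]]'
```

```text
time_s: 40.57
ee_pos: [0.4279, 0.3664, 0.1797]
orientation: [[-0.835, 0.55, 0.0], [0.55, 0.835, 0.0], [-0.0, 0.001, -1.0]]
ft_force: [0.8, -0.8, -2.5]
gripper_width: 0.009
finger_force: 59.3
```

```bash
python3 -m jog '[[1,[0,0,-0.05],[0,0,0]],[1,[0,0,0],[0,0,0]],[1,[0,0,0],[0,0,0]]]'
```

```text
time_s: 40.82
ee_pos: [0.428, 0.3664, 0.1793]
orientation: [[-0.835, 0.55, 0.001], [0.55, 0.835, 0.0], [-0.0, 0.001, -1.0]]
ft_force: [-1.4, -2.6, 5.7]
gripper_width: 0.0085
finger_force: 60.3
```

It's in contact. I'll release it, rise, back off and check.

```bash
python3 -m jog '[[-0.5,[0,0,0],[0,0,0]],[-0.5,[0,0,0],[0,0,0]],[-0.5,[0,0,0],[0,0,0]],[-0.5,[0,0,0],[0,0,0]],[-0.5,[0,0,0],[0,0,0]],[-0.5,[0,0,0],[0,0,0]],[-0.5,[0,0,0],[0,0,0]]]';  python3 -m jog '[[-0.5,[0,0,0.3],[0,0,0]],[-0.5,[0,0,1],[0,0,0]],[-0.5,[0,0,1],[0,0,0]],[-1,[0,0,1],[0,0,0]],[-1,[0,0,1],[0,0,0]],[-1,[0,-1,0],[0,0,0]],[-1,[0,-1,0],[0,0,0]],[-1,[0,-1,0],[0,0,0]]]'; python3 -m jog '[[-1,[0.1,-1,0],[0,0,0]],[-1,[0.1,-1,0],[0,0,0]],[-1,[0.1,-1,0],[0,0,0]],[-1,[0.1,-1,0],[0,0,0]],[-1,[0.1,-1,0],[0,0,0]],[-1,[0.1,-1,0],[0,0,0]],[-1,[0.1,-1,0],[0,0,0]],[-1,[0.1,-1,0],[0,0,0]]]';python3 -m jog '[[-1,[0.1,-1,0],[0,0,0]],[-1,[0.1,-1,0],[0,0,0]],[-1,[0.1,-1,0],[0,0,0]],[-1,[0.1,-1,0],[0,0,0]],[-1,[0,0,0],[0,0,0]],[-1,[0,0,0],[0,0,0]],[-1,[0,0,0],[0,0,0]],[-1,[0,0,0],[0,0,0]]]'
python3 - <<'E'
from h import *
c2,_=cap('side'); c3,_=cap('top')
cv2.imwrite('pics/fin.png',np.hstack([cv2.resize(c2['img'][160:400,110:380],(405,360)),cv2.resize(c3['img'][100:260,150:310],(360,360))]))
E
```

```text
time_s: 41.4
ee_pos: [0.4278, 0.3662, 0.1785]
orientation: [[-0.835, 0.55, 0.0], [0.55, 0.835, 0.0], [0.0, 0.0, -1.0]]
ft_force: [0.6, -0.2, -0.0]
gripper_width: 0.0642
finger_force: 0.0
time_s: 42.07
ee_pos: [0.4275, 0.3061, 0.2651]
orientation: [[-0.836, 0.549, 0.0], [0.549, 0.836, 0.001], [-0.0, 0.001, -1.0]]
ft_force: [-0.0, -1.0, 0.2]
gripper_width: 0.0855
finger_force: 0.0
time_s: 42.73
ee_pos: [0.4437, 0.1455, 0.265]
orientation: [[-0.835, 0.55, 0.001], [0.55, 0.835, -0.0], [-0.001, 0.0, -1.0]]
ft_force: [0.6, -0.2, 0.6]
gripper_width: 0.0855
finger_force: 0.0
time_s: 43.4
ee_pos: [0.4517, 0.0674, 0.2648]
orientation: [[-0.836, 0.548, 0.0], [0.548, 0.836, 0.0], [-0.0, 0.0, -1.0]]
ft_force: [-0.7, -0.1, 0.5]
gripper_width: 0.0853
finger_force: 0.0
```

View pics/fin.png

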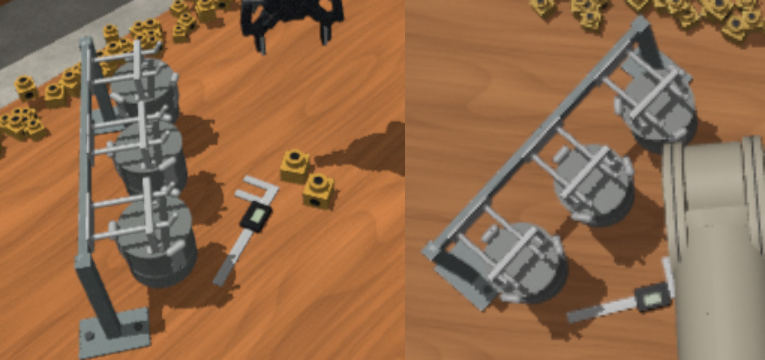

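All three tubs hang with their bars across both prongs, and the caliper and fittings haven't moved.

```bash
python3 -c "from workcell import ctrl; print(ctrl.hand_in())"
```

```text
the job is handed in; nothing more can be done
None
```

All three tubs have their lids pressed home and hang on the rack, one per hook with the bar across both prongs; the job was handed in at about 43 s, with the caliper and loose fittings left where they were.

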